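Comb the washed stirring rods into the drying cassette and lock it

ROBOT

A 7-joint arm with a two-finger parallel gripper is mounted at the origin on a cart in front of the work surface, level with it; the furniture and walls round the work are solid. World frame = base frame: x ahead of the robot, y to its left, z up, the work surface at z = 0. Lengths are in m, angles in rad, forces in N, time in s.
With the tool pointing down it reaches from about 0.4 to 0.9 m from the base axis. Payload 5.5 kg.
Tool frame: the origin (TCP) lies midway between the tips of the shut fingers; the grasp point (between the pads) lies behind it (r.grip_point_offset is the z of the grasp point in the tool frame, in m); z points along the fingers, y is the direction in which the jaws open and shut (so a half turn about z gives the same grasp; the last joint's range is limited). The gripper opens to 92 mm and grips with 3 to 60 N. Pads are 19 mm wide; open, the fingers measure 130 mm over their backs; the gripper's body (75 mm by 190 mm) begins 47 mm behind the grasp point.
Start: joints at [1.525, 0.501, -0.427, 1.55, 0.221, 1.138, -0.21], TCP at [0.198, -0.619, 0.227] pointing down, gripper open.
Joint ranges: [-2.88, 2.88], [-0.31, 2.03], [-1.54, 1.56], [0.2, 2.42], [-1.41, 4.55], [0.19, 2.02], [-2.57, 2.57]. Speed limits (rad/s): [2.57, 2.57, 3.14, 3.14, 3.14, 3.14, 3.14].

INTERFACE

Orientations are given as a rotation vector (axis times angle).
In Python, from rig import r gives the robot as it stands.
- The arm moves only by the tool apply_moves, never from a script. Its argument "targets" is a list of rows, each a list of 7 numbers: the shift along the world's x, y, z in mm, then the turn, a rotation vector about the world's x, y, z in degrees, then the opening, from -1 (shut) to 1 (fully open), so that 0 is half open. In form: [[x, y, z, ax, ay, az, claw], ...]. A call has exactly 5 rows; each row is the pose to reach, as a shift and turn from the pose commanded when the call began; what a row does not reach only later rows make up. A row lasts 1/8 s, in which the tool goes at most 62.5 mm and 10.7 degrees, less where a joint would pass 70% of its speed; a pose out of reach is approached as far as the arm can. A call with a gripper value outside its range is refused whole. The fingers move at their own pace and stop on an object; "squeeze" is the grip in N (left out, the last holds). Time passes only in rows, so rows that repeat a pose let the fingers close, or fill a call up. It gives the time, the measured TCP pose, the force and the opening at its end, in the units of the state.
- r.sense(): the state, without advancing time (a new reading comes with each control period).
- r.snapshot(name): name is "side" or "top"; returns a dict with "img" (384x512x3 uint8, blue, green, red), "intrinsics" (3x3 intrinsics, pixels), "rvec" (rotation vector, rad) and "tvec" (3), from world to camera coordinates, as OpenCV has them. Camera axes: x right, y down, z forward; pixel columns grow to the right and rows downward; lengths in m; the calibration is good to about 2 mm. A picture is of the moment at which its call begins. There is no depth.
- r.job_done(): hands the job in, once; it reports no verdict.
Trained networks look in a picture, given as the dict that the camera call returned (one of the last four; its "shot" number tells which), for a name from the list of things; names that differ only in an ending like _2 or _b are one class to them, and where a whole thing is asked for, a point or a joint stands for the part that bears it (a point fixed in the world has none). Each returns a list of dicts, best first, with "score" (0 to 1); they miss things now and then, are a little off and sometimes report something else, mostly with a low value. They report only what shows in the picture. A call takes as long as a camera call.
- r.search_frame(picture, name): "position" ([column, row] in pixels, amid what is visible of it).
- r.pinpoint(picture, name): "position" ([column, row] in pixels: a listed point, or the origin of a listed thing).
The state is a dict: "time_s": time; "qpos": joint angles; "qvel": joint speeds; "joint_efforts": joint torques, N m; "ee_pos": TCP position; "tool_rot": TCP orientation; "contact_force": force on the tool from outside, world axes, zero at the start; "wrist_torque": the same for the moment, N m; "opening": opening from 0.0 (shut) to 1.0 (fully open).
Only numpy, scipy, OpenCV 4.12 (cv2) and the standard library are available. Lean on these libraries where they do the work, as an engineer would, in place of code of your own. Each camera call takes 0.05 s, during which the arm holds its last target.

TASK

The stirring rods were tumbled into a heap in their cassette by the glassware washer and must dry apart: unlock both wing knobs, swing the lid up out of the way, and comb the heap with the rake until every rod lies down in a groove of its own. The rods are clean, so let only the rake touch them, never the fingers. Then set the rake back upright in its rest, shut the lid fully and turn both wing knobs clockwise home so that their hidden tongues lock under the front edge, leaving everything else on the bench where it stands.

Things in the scene. Friction and masses are not known exactly. Their poses are not given: they have to be found in the camera images.
- cassette: Drying cassette fixed to the worktop: steel tray, outside 164 mm (its x) by 265 mm (y), inside 156 x 257 mm, rim level at z = 46 mm. Origin under its middle at worktop level; z up, +x from its front to the hinge side, y to the left seen from its front. Inside from -y to +y: rake entry, pin fence, receiving bay, six grooves. The four points inside carry its axes.
- rake_entry (a point): On the cassette's floor (x = 0, y = -115.5, z = 19.5 mm there), mid-way between its -y end wall and a fence of five upright steel pins at y = -100 mm. This strip, 26 mm wide in y, is free of rods: the rake is let down here. The pins are 5 mm thick, tops at z = 34 mm, at x = -50, -25, 0, 25, 50 mm.
- bay (a point): Middle of the receiving bay's floor (x = 0, y = -42.5, z = 19.5 mm of the cassette). The bay is flat, from the fence to y = 13.5 mm; the washed rods lie there in a jumble, one or two layers deep. A rod on this floor has its axis at z = 25.5 mm.
- first_groove (a point): Middle of the floor of the groove next to the bay (x = 0, y = 20.5, z = 8 mm of the cassette). Grooves run along x from wall to wall, 14 mm wide, 20 mm apart, parted by ridges 6 mm wide with tops at z = 19.5 mm, level with the bay. A rod lying in a groove has its axis at z = 14 mm and stands 0.5 mm above the ridges.
- last_groove (a point): The same for the sixth groove (x = 0, y = 120.5, z = 8 mm of the cassette), 8 mm from the +y end wall. Rods drawn along +y roll over full grooves and drop into the next empty one.
- lid (a joint): Angle of the cassette's lid (rad): 0 shut, grows as its front edge swings up, 1.57 upright, stop at 1.75. The lid is an aluminium slatted frame, 0.22 kg, top face at z = 50 mm when shut. Its hinge is stiff: it stays at any angle and takes 1 to 5 N at the bar. Strips under it end 3 mm above rods in their grooves, so it cannot shut over rods lying higher.
- lid_hinge (a point): Middle of the lid's hinge axis, which runs along the cassette's y; in the cassette's frame at x = 98, y = 0, z = 22 mm. Carries the cassette's axes.
- lid_bar (a point): Middle of the lid's round steel pull bar, 10 mm thick, 70 mm long (about 55 mm free between its legs), along the lid's y, 35 mm above the lid's top face. From the hinge middle, in the lid's own axes (those of the cassette when shut), at x = -158, y = 0, z = 63 mm. Carries the lid's axes and turns with it.
- wing_left (a joint): Angle of the black wing knob at the +y end of the lid (rad), 0 to 1.5 (stops), growing clockwise from above; 0.04 N m. It carries a cam tongue under the lid. Near 1.5 the tongue points to the cassette's front, 1.5 mm under a lip (7 mm deep) of the front wall and locks the lid; below 0.3 it is clear. Turned out while the lid is open, it strikes the lip and the lid will not shut.
- wing_right (a joint): Angle of the black wing knob at the -y end of the lid (rad), 0 to 1.5 (stops), growing clockwise from above; 0.04 N m. It carries a cam tongue under the lid. Near 1.5 the tongue points to the cassette's front, 1.5 mm under a lip (7 mm deep) of the front wall and locks the lid; below 0.3 it is clear. Turned out while the lid is open, it strikes the lip and the lid will not shut.
- wing_left_grip (a point): Middle of that knob's wing, on its turning axis: an upright fin 10 mm thick, 44 mm long, 24 mm tall, this point 26 mm above the lid's top face; with the lid shut at x = -54, y = 103, z = 76 mm of the cassette. Its y axis runs along the fin (along the cassette's y when the joint is 0, along its x near 1.5); z along the turning axis, out of the lid.
- wing_right_grip (a point): Middle of that knob's wing, on its turning axis: an upright fin 10 mm thick, 44 mm long, 24 mm tall, this point 26 mm above the lid's top face; with the lid shut at x = -54, y = -103, z = 76 mm of the cassette. Its y axis runs along the fin (along the cassette's y when the joint is 0, along its x near 1.5); z along the turning axis, out of the lid.
- rod_a: A white stirring rod of slippery PTFE (friction about 0.25), 12 mm thick, 140 mm long, rounded ends, 30 g; three to five such rods are in the cassette. Origin at its middle, on its axis; x along the rod.
- rod_b: A white stirring rod of slippery PTFE (friction about 0.25), 12 mm thick, 140 mm long, rounded ends, 30 g; three to five such rods are in the cassette. Origin at its middle, on its axis; x along the rod.
- rod_c: A white stirring rod of slippery PTFE (friction about 0.25), 12 mm thick, 140 mm long, rounded ends, 30 g; three to five such rods are in the cassette. Origin at its middle, on its axis; x along the rod.
- rod_d: A white stirring rod of slippery PTFE (friction about 0.25), 12 mm thick, 140 mm long, rounded ends, 30 g; three to five such rods are in the cassette. Origin at its middle, on its axis; x along the rod.
- rod_e: A white stirring rod of slippery PTFE (friction about 0.25), 12 mm thick, 140 mm long, rounded ends, 30 g; three to five such rods are in the cassette. Origin at its middle, on its axis; x along the rod.
- rake: Rake, 0.18 kg, the same either way round: a steel bar 174 mm long (its x), 12 wide, 10 high, with six flat tines 6 x 5 mm under it at x = -62.5, -37.5, -12.5, 12.5, 37.5, 62.5 mm, tips 24 mm below the bar. Origin mid-way on the bar's underside, z up. Laid across the cassette, along its x, the bar rides on both rims; tips then pass 2.5 mm over bay and ridges, 2 mm over rods in grooves, and between the pins.
- rake_grip (a point): Middle of the rake's wooden bridge handle: 118 mm long (along the rake's x), 16 mm wide, 18 mm high, this point 50 mm above the bar's underside. Carries the rake's axes.
- rest: The rake's rest: grey stand fixed to the worktop, base 192 x 70 mm, with two uprights at x = +-81 mm that carry the rake's bar in open notches (22 mm wide at the bottom, wider above, cheeks up to z = 57 mm, notch floor at z = 40 mm). Origin under its middle at worktop level; x along the bar. At the start the rake stands here, its origin at x = 0, y = 0, z = 40 mm of the rest.
- reagent_bottle: Bystander: square white reagent bottle, 87 x 86 x 142 mm, origin under its middle.
- glass_beaker: Bystander: small glass beaker, 55 mm wide, 66 mm tall, origin under its middle.
- timer: Bystander: white bench timer, 62 x 64 x 18 mm, origin under its middle.
- petri_dish: Bystander: clear petri dish, 62 mm wide, 15 mm tall, origin under its middle.

How it is judged:
On the way, in this order (a step that is already met when the one before it is completed fails the run):
1. both wing knobs are unlocked and the lid swung up (at least 1 rad) (value of joint lid above 1 rad and value of joint each of wing_left, wing_right below 0.5 rad), for 0.2 s.
2. the rake is down in the open cassette (x of rake in the frame of cassette between -0.02 and 0.02 m and y of rake in the frame of cassette between -0.128 and 0.128 m and z of rake in the frame of cassette below 0.056 m and value of joint lid above 0.9 rad), for 0.1 s.
3. every rod lies in a groove with the lid still open (z of rod_a in the frame of cassette between 0.01 and 0.0175 m and y of rod_a in the frame of cassette between 0.0125 and 0.1285 m and angle between the x axis of each of rod_a, rod_b, rod_c, rod_d, rod_e and the x axis of cassette, either way round below 0.08 rad and z of rod_b in the frame of cassette between 0.01 and 0.0175 m and y of rod_b in the frame of cassette between 0.0125 and 0.1285 m and z of rod_c in the frame of cassette between 0.01 and 0.0175 m and y of rod_c in the frame of cassette between 0.0125 and 0.1285 m and z of rod_d in the frame of cassette between 0.01 and 0.0175 m and y of rod_d in the frame of cassette between 0.0125 and 0.1285 m and z of rod_e in the frame of cassette between 0.01 and 0.0175 m and y of rod_e in the frame of cassette between 0.0125 and 0.1285 m and value of joint lid above 0.9 rad), for 0.2 s.
At the end, for the whole second after the job is handed in: each rod at rest down in a groove (axis under 17.5 mm up in the cassette's frame, within 0.08 rad of the groove); rake upright in its rest (within 12 mm along, 10 across, 5 in height, tilt under 0.12 rad); lid shut (under 0.03 rad); both wing knobs locked (over 1.25 rad) (z of rod_a in the frame of cassette between 0.01 and 0.0175 m and y of rod_a in the frame of cassette between 0.0125 and 0.1285 m and angle between the x axis of each of rod_a, rod_b, rod_c, rod_d, rod_e and the x axis of cassette, either way round below 0.08 rad and z of rod_b in the frame of cassette between 0.01 and 0.0175 m and y of rod_b in the frame of cassette between 0.0125 and 0.1285 m and z of rod_c in the frame of cassette between 0.01 and 0.0175 m and y of rod_c in the frame of cassette between 0.0125 and 0.1285 m and z of rod_d in the frame of cassette between 0.01 and 0.0175 m and y of rod_d in the frame of cassette between 0.0125 and 0.1285 m and z of rod_e in the frame of cassette between 0.01 and 0.0175 m and y of rod_e in the frame of cassette between 0.0125 and 0.1285 m and x of rake in the frame of rest between -0.012 and 0.012 m and y of rake in the frame of rest between -0.01 and 0.01 m and z of rake in the frame of rest between 0.035 and 0.045 m and angle between rake's own z axis and vertical below 0.12 rad and linear speed of rake below 0.02 m/s and linear speed of each of rod_a, rod_b, rod_c, rod_d, rod_e below 0.03 m/s and value of joint lid below 0.03 rad and value of joint each of wing_left, wing_right above 1.25 rad); the robot touches nothing.
It fails at once if the fingers touch a rod (contact force between the fingers and rod_a above 0.5 N or contact force between the fingers and rod_b above 0.5 N or contact force between the fingers and rod_c above 0.5 N or contact force between the fingers and rod_d above 0.5 N or contact force between the fingers and rod_e above 0.5 N).
It fails at once if a bystander (bottle, beaker, timer, petri dish) is moved by more than 30 mm (distance of any of reagent_bottle, glass_beaker, timer, petri_dish from where it was at the start of the episode above 0.03 m).
Of rod_b, rod_d, rod_e only 1 to 3 are there at a start; the rules pass over those that are not, and their reading is None.
At some moment in a run one of rod_a, rod_b, rod_c, rod_d, rod_e may be knocked a few centimetres aside while the robot is not near it.
Once in a run the grip may slacken for a moment while it holds something.
It also fails if it takes over 189 s, if anything falls off the work surface, if the arm or the gripper's body presses on something with over 40 N, if the wrist force passes 120 N, or if a joint passes its speed limit or range.

## Working session

There is one attempt and no reset: what is moved stays moved. The work goes in short steps, Python scripts to look and compute and a tool call to move; the robot and the scene stay as the last step left them, time stands still between calls to the robot, and variables do not carry over. Pictures are saved under pics/ and viewed, and the job is handed in when it is done.

Besides the shell and the picture viewer there is one more tool, called after "Emit:" by a JSON object that holds its "name" and its "arguments", one argument or row to a line. apply_moves: Moves the arm, as the interface text tells. Its arguments: {"type":"object","properties":{"targets":{"type":"array","items":{"type":"array","items":{"type":"number"}}},"squeeze":{"type":"number"}},"required":["targets"]}

```bash
ls; mkdir -p pics
cat > h.py <<'E'
import numpy as np, cv2
from rig import r
from scipy.spatial.transform import Rotation as R
def snap(n,fn=None):
    s=r.snapshot(n)
    if fn: cv2.imwrite('pics/'+fn+'.png',s['img'])
    return s
def proj(s,p):
    q,_=cv2.projectPoints(np.array(p,float).reshape(-1,3),np.array(s['rvec'],float),np.array(s['tvec'],float),np.array(s['intrinsics'],float),None)
    return q.reshape(-1,2)
def ray(s,px):
    K=np.array(s['intrinsics']);Rm=cv2.Rodrigues(np.array(s['rvec'],float))[0];t=np.array(s['tvec'],float).ravel()
    d=Rm.T@np.linalg.inv(K)@np.array([px[0],px[1],1.]);c=-Rm.T@t
    return c,d
def atz(s,px,z):
    c,d=ray(s,px);return c+d*(z-c[2])/d[2]
E
python3 - <<'E'
from h import *
np.set_printoptions(precision=4,suppress=True)
print(r.sense(), r.grip_point_offset)
for n in('top','side'):
    s=snap(n,n+'0'); print(n,s['shot'],s['intrinsics'],s['rvec'],s['tvec'], ray(s,(256,192))[0])
E
```

```text
pics
{'time_s': 0.0, 'qpos': array([ 1.5252,  0.5018, -0.4268,  1.5514,  0.2208,  1.1383, -0.2103]), 'qvel': array([ 0.0017,  0.0004, -0.0012, -0.0007,  0.0006, -0.0016,  0.0005]), 'joint_efforts': array([  0.0002, -56.6585,  -5.8163, -27.9109,  -0.0688,   0.0308,
         0.0001]), 'ee_pos': array([ 0.1973, -0.6186,  0.2257]), 'tool_rot': array([-3.1023, -0.4828,  0.0004]), 'contact_force': array([ 0.351 , -0.4603, -0.1528]), 'wrist_torque': array([ 0.0334, -0.0241, -0.0147]), 'opening': 0.9975895261499221} -0.0188
top 1 [[369.6749   0.     259.269 ]
 [  0.     369.6749 197.5127]
 [  0.       0.       1.    ]] [ 2.1712 -2.1847  0.1301] [-0.0477  0.5159  1.2999] [ 0.3817 -0.0265  1.346 ]
side 2 [[457.4776   0.     260.7965]
 [  0.     457.4776 185.0103]
 [  0.       0.       1.    ]] [ 2.0932 -0.2528  0.1532] [-0.4963  0.0977  1.8654] [ 0.0991 -1.6283  1.0365]
```

View pics/top0.png

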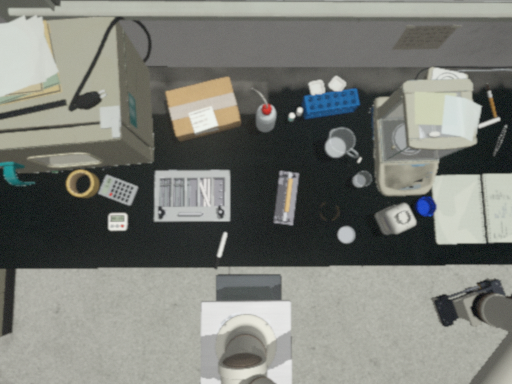

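View pics/side0.png

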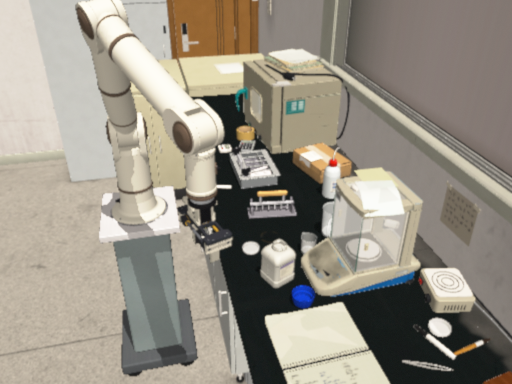

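Run:
```python
from h import *
np.set_printoptions(precision=4,suppress=True)
for n in('top','side'):
    s=snap(n)
    for k,z in [('cassette',0),('wing_left_grip',.076),('wing_right_grip',.076),('lid_bar',.085),('lid_hinge',.022),('rake_grip',.09),('rake',.04),('rest',0),('first_groove',.008),('last_groove',.008),('bay',.0195),('rake_entry',.0195),('rod_a',.025),('reagent_bottle',0),('glass_beaker',0),('timer',0),('petri_dish',0)]:
        for d in r.pinpoint(s,k)[:4]:
            print(n,k,d['position'],round(d['score'],2),atz(s,d['position'],z))
```

```text
top cassette [194.8, 198.7] 0.8 [0.5152 0.1839 0.    ]
top cassette [346.1, 232.2] 0.28 [ 0.3897 -0.3667  0.    ]
top cassette [205.4, 196.7] 0.22 [0.5223 0.1454 0.    ]
top wing_left_grip [159.1, 210.9] 0.58 [0.4663 0.2934 0.076 ]
top wing_right_grip [222.4, 210.6] 0.38 [0.4661 0.077  0.076 ]
top lid_bar [190.6, 210.4] 0.95 [0.4668 0.1844 0.085 ]
top lid_hinge [192.9, 168.3] 0.66 [0.6236 0.1884 0.022 ]
top rake_grip [283.4, 195.2] 0.71 [ 0.5167 -0.1323  0.09  ]
top rake_grip [190.5, 210.0] 0.66 [0.4678 0.1839 0.09  ]
top rake [287.2, 196.9] 0.72 [ 0.5159 -0.15    0.04  ]
top rest [288.2, 197.2] 0.91 [ 0.5189 -0.1574  0.    ]
top first_groove [286.8, 194.2] 0.67 [ 0.5291 -0.1517  0.008 ]
top first_groove [189.2, 196.8] 0.61 [0.5214 0.2029 0.008 ]
top last_groove [160.5, 197.8] 0.67 [0.5184 0.3065 0.008 ]
top bay [204.4, 199.8] 0.82 [0.5091 0.1464 0.0195]
top bay [120.0, 223.2] 0.72 [0.4271 0.4453 0.0195]
top rake_entry [221.4, 197.0] 0.96 [0.5189 0.0854 0.0195]
top rod_a [160.9, 210.7] 0.72 [0.4704 0.2999 0.025 ]
top rod_a [160.3, 195.7] 0.71 [0.5242 0.3031 0.025 ]
top rod_a [206.7, 
[... 1034 characters left out ...]
first_groove [248.3, 169.2] 0.83 [0.5042 0.2134 0.008 ]
side last_groove [245.0, 159.4] 0.86 [0.5104 0.3145 0.008 ]
side bay [252.5, 171.2] 0.89 [0.5143 0.1696 0.0195]
side bay [255.1, 169.8] 0.73 [0.529  0.1799 0.0195]
side rake_entry [255.2, 180.3] 0.78 [0.507  0.0853 0.0195]
side rod_a [254.7, 174.8] 0.54 [0.5141 0.1249 0.025 ]
side rod_a [252.7, 169.2] 0.48 [0.5172 0.1783 0.025 ]
side reagent_bottle [276.1, 274.1] 0.95 [ 0.4375 -0.5094  0.    ]
side glass_beaker [305.8, 249.4] 0.5 [ 0.5769 -0.4078  0.    ]
side glass_beaker [254.3, 169.1] 0.32 [0.5352 0.2222 0.    ]
side petri_dish [249.8, 249.7] 0.45 [ 0.3805 -0.3624  0.    ]
side petri_dish [305.9, 251.6] 0.42 [ 0.5732 -0.4198  0.    ]
```

Run:
```python
from h import *
a=snap('top')['img'][160:230,145:305]; b=snap('side')['img'][140:225,215:315]
cv2.imwrite('pics/z1.png',cv2.resize(a,None,fx=5,fy=5,interpolation=cv2.INTER_CUBIC))
cv2.imwrite('pics/z2.png',cv2.resize(b,None,fx=7,fy=7,interpolation=cv2.INTER_CUBIC))
```

```text
(no output)
```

View pics/z1.png

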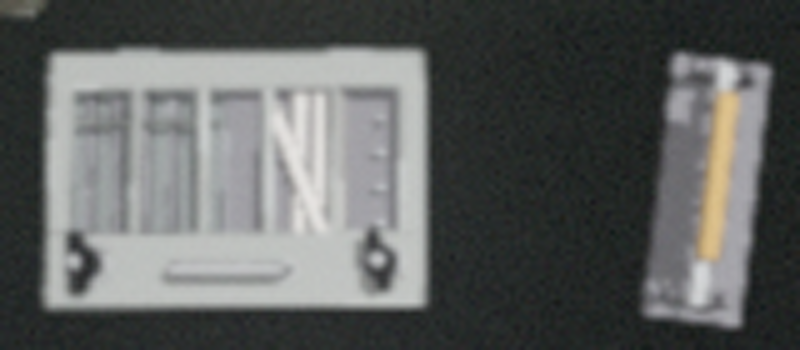

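View pics/z2.png

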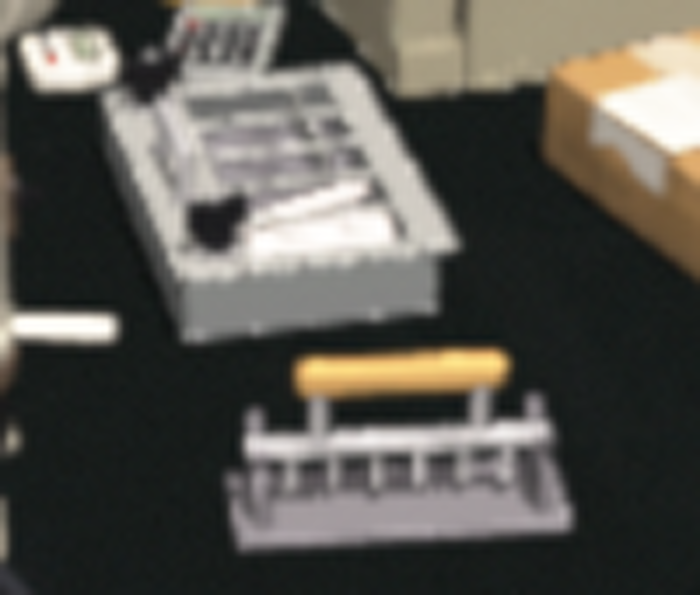

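```bash
cat > fitedge.py <<'E'
from h import *
np.set_printoptions(precision=4,suppress=True)
def edge_pts(s,img,a,b,z,thr=None,half=5,n=25):
    "world seg a-b at z; search perpendicular in the plane for strongest gradient"
    a=np.array(a);b=np.array(b);u=(b-a)/np.linalg.norm(b-a);nrm=np.array([-u[1],u[0]])
    g=img.astype(float).mean(2); P=[]
    ts=np.arange(-0.018,0.018,0.0005)
    for t in np.linspace(.06,.94,n):
        c=a+(b-a)*t
        W=np.array([[*(c+nrm*k),z] for k in ts]);q=proj(s,W).astype(np.float32)
        v=cv2.remap(g.astype(np.float32),q[:,0].reshape(1,-1),q[:,1].reshape(1,-1),cv2.INTER_CUBIC).ravel()
        # threshold crossing at mid
        m=(np.median(v[:12])+np.median(v[-12:]))/2
        sg=np.sign(v-m);i=np.where(sg[1:]!=sg[:-1])[0]
        if len(i)==0: continue
        j=i[np.argmin(abs(i-len(ts)/2))];f=(m-v[j])/(v[j+1]-v[j])
        P.append(c+nrm*(ts[j]+f*.0005))
    P=np.array(P)
    vx,vy,x0,y0=cv2.fitLine(P.astype(np.float32),cv2.DIST_HUBER,0,.001,.001).ravel()
    d=abs((P-[x0,y0])@np.array([-vy,vx]))
    return (vx,vy,x0,y0),np.median(d)
if __name__=='__main__':
    s=snap('top')
    C=[atz(s,p,.05)[:2] for p in [(154.4,170.4),(230.4,170),(230.6,221),(153.6,221.4)]]
    print(np.array(C))
    for i in range(4):
        l,e=edge_pts(s,s['img'],C[i],C[(i+1)%4],.05)
        vx,vy,x0,y0=l
        print(i,'mid',x0,y0,'ang deg',np.degrees(np.arctan2(vy,vx)),'res',e)
    # handle
    g=s['img'].astype(int); m=((g[...,2]-g[...,0])>50).astype(np.uint8); m[:,:265]=0;m[:,305:]=0;m[:160]=0;m[230:]=0
    ys,xs=np.nonzero(m); P=np.array([atz(s,(x,y),.097)[:2] for x,y in zip(xs,ys)])
    print('handle n',len(P),P.mean(0),(P.max(0)+P.min(0))/2, cv2.fitLine(P.astype(np.float32),cv2.DIST_L2,0,.001,.001).ravel())
E
python3 fitedge.py
```

```text
[[0.6115 0.3194]
 [0.6118 0.0513]
 [0.4312 0.0504]
 [0.4315 0.3183]]
0 mid 0.61345774 0.17156868 ang deg -89.690414 res 0.00035935901396762877
1 mid 0.5135691 0.05285814 ang deg 0.054573912 res 4.8453336466850704e-05
2 mid 0.4316619 0.17258592 ang deg 89.66949 res 0.00019387626505112962
3 mid 0.5274416 0.32050925 ang deg -0.40222496 res 0.00038841894828951914
handle n 135 [ 0.5175 -0.1479] [ 0.5168 -0.1492] [ 0.9909 -0.1348  0.5175 -0.1479]
```

```bash
cat > ov.py <<'E'
from h import *
import sys
def T(x,y,z,yaw):
    M=np.eye(4);M[:3,:3]=R.from_euler('z',yaw).as_matrix();M[:3,3]=[x,y,z];return M
CAS=T(.516,.1867,0,0); REST=T(.5175,-.148,0,np.radians(-7.75))
def box(M,c,h):
    c=np.array(c);P=[]
    V=np.array([[i,j,k] for i in(-1,1) for j in(-1,1) for k in(-1,1)])*np.array(h)+c
    E=[(a,b) for a in range(8) for b in range(a) if bin(a^b).count('1')==1]
    V=(M[:3,:3]@V.T).T+M[:3,3]
    return [(V[a],V[b]) for a,b in E]
def draw(s,segs,x0,y0,x1,y1,f,fn):
    im=cv2.resize(s['img'][y0:y1,x0:x1],None,fx=f,fy=f,interpolation=cv2.INTER_CUBIC)
    for sg,col in segs:
        for a,b in sg:
            q=(proj(s,[a,b])-[x0-.5,y0-.5])*f-.5
            cv2.line(im,tuple(int(v) for v in q[0]),tuple(int(v) for v in q[1]),col,1,cv2.LINE_AA)
    cv2.imwrite('pics/'+fn+'.png',im)
E
python3 - <<'E'
from ov import *
segs=[(box(CAS,(0,0,.023),(.082,.1325,.023)),(0,0,255)),
(box(CAS,(-.054,.103,.076),(.022,.005,.012)),(0,255,0)),(box(CAS,(-.054,-.103,.076),(.022,.005,.012)),(0,255,0)),
(box(CAS,(-.060,0,.085),(.005,.035,.005)),(255,255,0)),
(box(REST,(0,0,.090),(.059,.008,.009)),(0,255,0)),(box(REST,(0,0,.045),(.087,.006,.005)),(0,0,255)),(box(REST,(0,0,.004),(.096,.035,.004)),(255,0,255))]
draw(snap('top'),segs,145,160,305,230,5,'o1'); draw(snap('side'),segs,215,140,315,225,7,'o2')
E
```

```text
(no output)
```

View pics/o1.png

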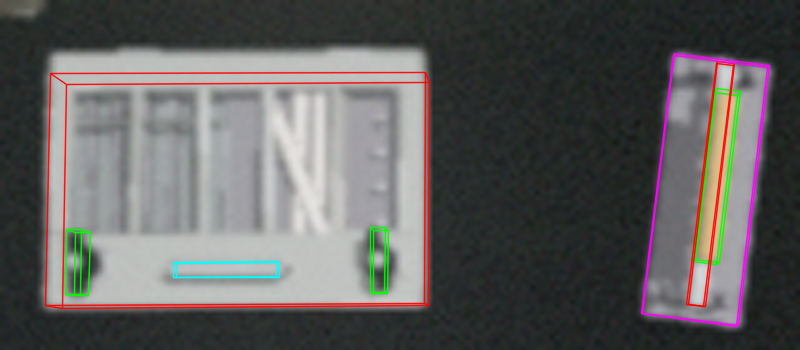

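View pics/o2.png

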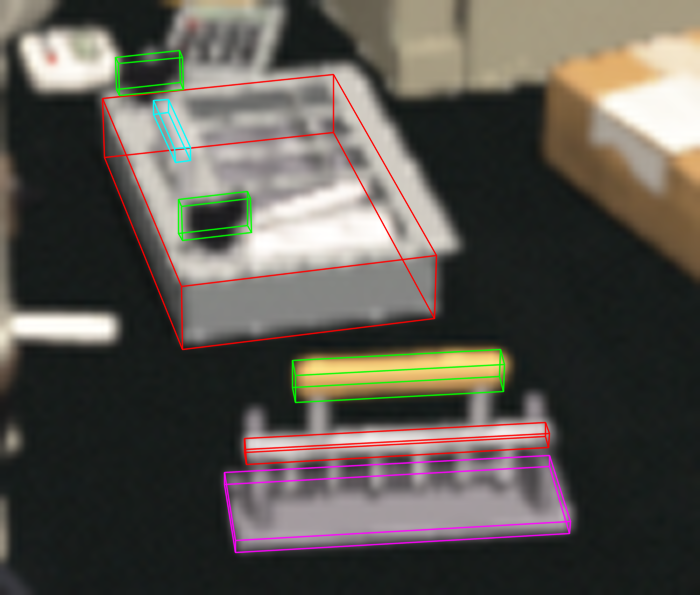

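```bash
python3 -c "
from rig import r
print([a for a in dir(r) if not a.startswith('__')])"
```

```text
['Unreachable', 'grip_point_offset', 'job_done', 'pinpoint', 'search_frame', 'sense', 'snapshot']
```

Emit:
{"name": "apply_moves", "arguments": {
  "targets": [
    [22,58,0,0,0,-4,1],
    [44,116,0,0,0,-8,1],
    [66,174,0,0,0,-12,1],
    [88,232,0,0,0,-16,1],
    [110,290,0,0,0,-18,1]
  ],
  "squeeze": 20
}}

```text
time_s: 2.78
ee_pos: [0.3083, -0.3274, 0.2271]
tool_rot: [3.141, -0.011, 0.001]
contact_force: [1.2, 0.7, 0.6]
opening: 1.001
```

Emit:
{"name": "apply_moves", "arguments": {
  "targets": [
    [22,58,0,0,0,0,1],
    [44,116,0,0,0,0,1],
    [66,174,0,0,0,0,1],
    [88,232,0,0,0,0,1],
    [110,290,0,0,0,0,1]
  ]
}}

```text
time_s: 3.4
ee_pos: [0.4183, -0.0376, 0.2273]
tool_rot: [3.14, -0.009, 0.003]
contact_force: [0.8, -0.7, 0.5]
opening: 0.997
```

```bash
python3 -c "
from h import *
s=r.sense();print(s['qpos'],s['ee_pos'],s['tool_rot'])"
```

```text
[ 0.84224888  0.10489319 -0.85488994  2.08255823  0.09641734  0.99055057
 -1.63935547] [ 0.41825227 -0.03762169  0.22731902] [ 3.14007951e+00 -9.11410011e-03  2.58874757e-03]
```

Emit:
{"name": "apply_moves", "arguments": {
  "targets": [
    [22,60,0,0,0,0,0.1],
    [44,121,0,0,0,0,0.1],
    [44,121,-40,0,0,0,0.1],
    [44,121,-90,0,0,0,0.1],
    [44,121,-125,0,0,0,0.1]
  ]
}}

```text
time_s: 4.03
ee_pos: [0.4609, 0.0819, 0.1]
tool_rot: [3.142, -0.007, -0.002]
contact_force: [1.1, 0.5, -0.5]
opening: 0.558
```

Run:
```python
from ov import *
segs=[(box(CAS,(-.054,.103,.076),(.022,.005,.012)),(0,255,0)),(box(CAS,(-.054,-.103,.076),(.022,.005,.012)),(0,255,0))]
s=r.sense();print(s['ee_pos'],s['opening'],s['qpos'])
draw(snap('top'),[],145,160,305,230,5,'o3'); draw(snap('side'),segs,205,120,315,215,7,'o4')
```

```text
[0.46092774 0.08187921 0.09995636] 0.5575953567011799 [ 0.44078057  0.45215099 -0.80270165  2.08957807  0.46128323  0.78284721
 -2.22362057]
```

View pics/o4.png

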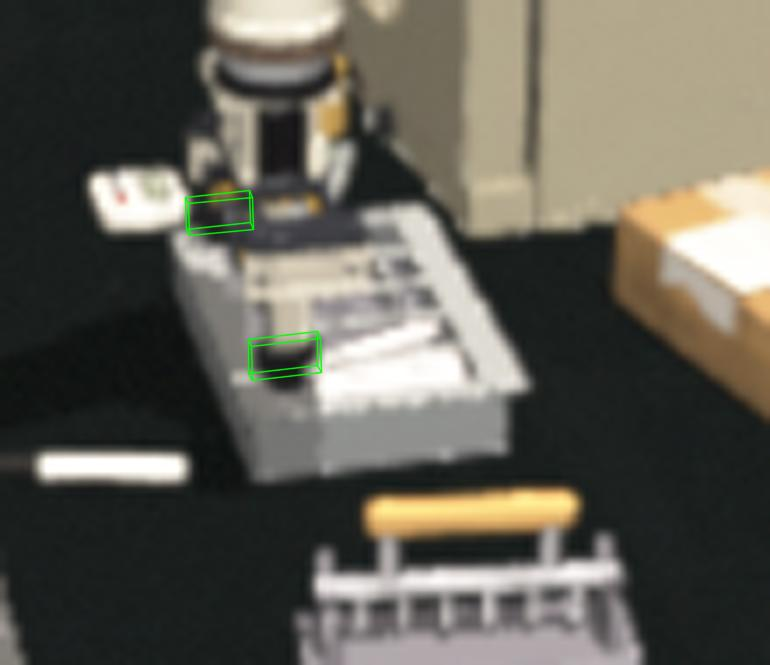

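View pics/o3.png

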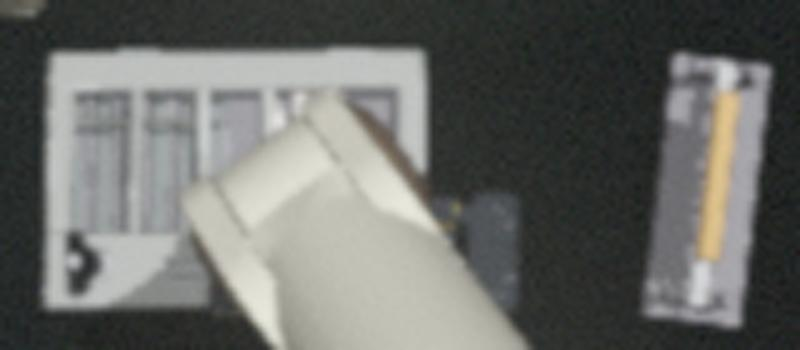

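Emit:
{"name": "apply_moves", "arguments": {
  "targets": [
    [1,1,-22,0,0,0,0.1],
    [1,2,-42,0,0,0,0.1],
    [1,2,-42,0,0,0,-0.5],
    [1,2,-42,0,0,0,-1],
    [1,2,-42,0,0,0,-1]
  ]
}}

```text
time_s: 4.75
ee_pos: [0.4636, 0.0838, 0.061]
tool_rot: [3.142, -0.009, 0.003]
contact_force: [-0.5, -0.7, 0.4]
opening: 0.272
```

Emit:
{"name": "apply_moves", "arguments": {
  "targets": [
    [0,0,0,0,0,0,-1],
    [0,0,0,0,0,0,-1],
    [0,0,0,0,0,5,-1],
    [0,0,0,0,0,10,-1],
    [0,0,0,0,0,15,-1]
  ]
}}

```text
time_s: 5.38
ee_pos: [0.4636, 0.0837, 0.0607]
tool_rot: [3.115, 0.406, 0.003]
contact_force: [-0.4, -0.3, 7.6]
opening: 0.247
```

```bash
python3 -c "
from h import *
s=r.sense();print(s['qpos'],s['ee_pos'],s['tool_rot'],s['opening'],s['contact_force'],s['wrist_torque'])"
```

```text
[ 0.42762985  0.5434698  -0.80218307  2.10421727  0.59332603  0.72955926
 -2.07374903] [0.46360485 0.08371326 0.06069933] [3.11455748e+00 4.05769877e-01 2.93443654e-03] 0.24672436255923835 [-0.42347997 -0.31685428  7.64805952] [-0.12580868  0.11427555 -0.0363212 ]
```

Emit:
{"name": "apply_moves", "arguments": {
  "targets": [
    [0,0,0,0,0,0,0],
    [0,0,8,0,0,0,0],
    [0,0,8,0,0,0,-1],
    [0,0,8,0,0,0,-1],
    [0,0,8,0,0,0,-1]
  ]
}}

```text
time_s: 6.0
ee_pos: [0.4624, 0.0837, 0.0676]
tool_rot: [3.116, 0.402, -0.0]
contact_force: [0.1, -0.6, 0.0]
opening: 0.184
```

Emit:
{"name": "apply_moves", "arguments": {
  "targets": [
    [0,0,0,0,0,0,-1],
    [0,0,0,0,0,0,-1],
    [0,0,0,0,0,0,-1],
    [0,0,0,0,0,5,-1],
    [0,0,0,0,0,10,-1]
  ]
}}

```text
time_s: 6.62
ee_pos: [0.4625, 0.0831, 0.0676]
tool_rot: [3.067, 0.675, -0.001]
contact_force: [0.3, -3.1, -1.4]
opening: 0.109
```

```bash
python3 -c "
from h import *
s=r.sense();print(s['qpos'],s['ee_pos'],s['tool_rot'],s['opening'],s['contact_force'],s['wrist_torque'])"
```

```text
[ 0.46959242  0.5484051  -0.8548155   2.10117568  0.61038506  0.75793964
 -1.91408452] [0.46251597 0.0830865  0.06757368] [ 3.06740361e+00  6.74912187e-01 -7.95168993e-04] 0.10911069428803216 [ 0.28733538 -3.07418159 -1.41805205] [-0.67317558 -0.12350436 -0.06609386]
```

Emit:
{"name": "apply_moves", "arguments": {
  "targets": [
    [0,0,0,0,0,9,-1],
    [0,0,0,0,0,18,-1],
    [0,0,0,0,0,27,-1],
    [0,0,0,0,0,36,-1],
    [0,0,0,0,0,45,-1]
  ]
}}

```text
time_s: 7.25
ee_pos: [0.4637, 0.082, 0.0676]
tool_rot: [2.573, 1.798, -0.0]
contact_force: [3.4, -4.2, -4.2]
opening: 0.108
```

Emit:
{"name": "apply_moves", "arguments": {
  "targets": [
    [0,0,0,0,0,8,-1],
    [0,0,0,0,0,15,-1],
    [0,0,0,0,0,18,-1],
    [0,0,0,0,0,18,-1],
    [0,0,0,0,0,18,-1]
  ]
}}

```text
time_s: 7.88
ee_pos: [0.4643, 0.0819, 0.0676]
tool_rot: [2.266, 2.172, 0.0]
contact_force: [5.2, -4.1, -4.1]
opening: 0.11
```

```bash
python3 -c "
from h import *
s=r.sense();print(s['qpos'],s['ee_pos'],s['tool_rot'],s['opening'],s['contact_force'],s['wrist_torque'])"
```

```text
[ 0.63477139  0.68129235 -1.09178488  2.09537521  0.81837723  0.87610911
 -0.98765465] [0.46432036 0.08192515 0.06764595] [2.26578770e+00 2.17229176e+00 4.87390435e-04] 0.11047448043162443 [ 5.23957006 -4.06394062 -4.14797259] [-1.09243041 -1.21027565  0.01820743]
```

Emit:
{"name": "apply_moves", "arguments": {
  "targets": [
    [0,0,0,0,0,0,0],
    [0,0,0,0,0,0,0.2],
    [0,0,45,0,0,0,0.2],
    [0,30,50,0,0,-9,0.2],
    [0,60,50,0,0,-18,0.2]
  ]
}}

```text
time_s: 8.5
ee_pos: [0.463, 0.1444, 0.1185]
tool_rot: [-2.584, -1.786, -0.002]
contact_force: [-0.1, -0.4, 0.2]
opening: 0.578
```

Emit:
{"name": "apply_moves", "arguments": {
  "targets": [
    [0,30,0,0,0,-10,0.2],
    [0,60,0,0,0,-20,0.2],
    [0,90,0,0,0,-30,0.2],
    [0,120,0,0,0,-40,0.2],
    [0,145,0,0,0,-50,0.2]
  ]
}}

```text
time_s: 9.12
ee_pos: [0.4617, 0.2907, 0.1178]
tool_rot: [-3.096, -0.531, 0.0]
contact_force: [0.2, -0.1, -0.2]
opening: 0.598
```

Emit:
{"name": "apply_moves", "arguments": {
  "targets": [
    [0,0,0,0,0,-10,0.1],
    [0,0,0,0,0,-19,0.1],
    [0,0,0,0,0,-20,0.1],
    [0,0,0,0,0,-20,0.1],
    [0,0,0,0,0,-20,0.1]
  ]
}}

```text
time_s: 9.75
ee_pos: [0.4625, 0.2888, 0.1177]
tool_rot: [-3.142, 0.008, 0.0]
contact_force: [-1.2, -0.3, -0.1]
opening: 0.55
```

Run:
```python
from ov import *
segs=[(box(CAS,(-.054,.103,.076),(.022,.005,.012)),(0,255,0)),(box(CAS,(-.054,-.103,.076),(.005,.022,.012)),(0,255,0))]
s=r.sense();print(s['ee_pos'],s['opening'],s['qpos'],s['tool_rot'])
draw(snap('top'),segs,145,160,305,230,5,'o3'); draw(snap('side'),segs,205,120,315,215,7,'o4')
```

```text
[0.46248604 0.28877757 0.11772566] 0.5499447319057275 [-0.0267427   0.52945668 -0.73864874  1.8995172   0.4542333   0.8865705
 -2.56796382] [-3.14155263e+00  7.78693381e-03  6.07627190e-05]
```

View pics/o4.png

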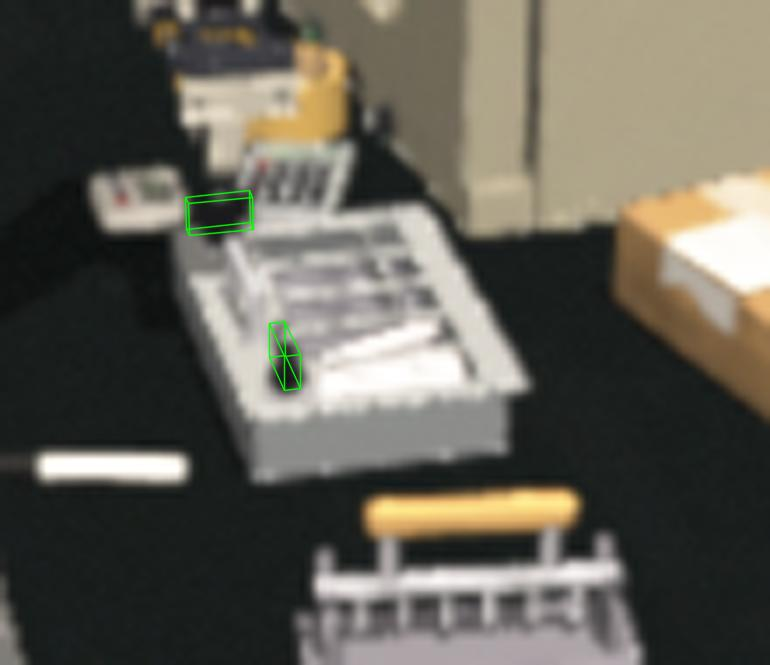

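View pics/o3.png

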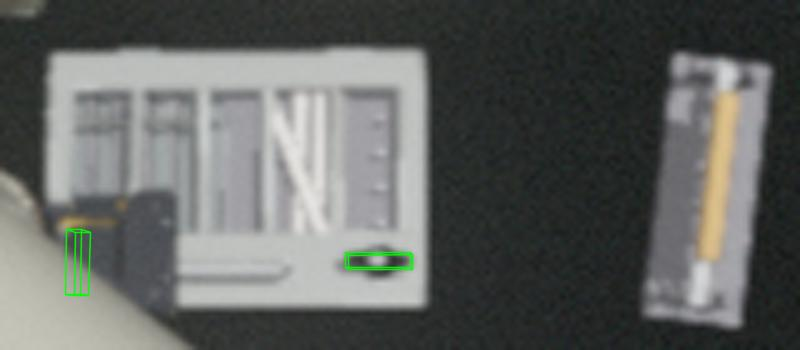

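Emit:
{"name": "apply_moves", "arguments": {
  "targets": [
    [1,0,-20,0,0,1,0.1],
    [2,0,-40,0,0,1,0.1],
    [2,0,-50,0,0,1,0.1],
    [2,0,-50,0,0,1,-1],
    [2,0,-50,0,0,1,-1]
  ]
}}

```text
time_s: 10.48
ee_pos: [0.4647, 0.2892, 0.068]
tool_rot: [-3.141, -0.02, -0.001]
contact_force: [-0.7, -0.2, 0.0]
opening: 0.38
```

Emit:
{"name": "apply_moves", "arguments": {
  "targets": [
    [0,0,0,0,0,0,-1],
    [0,0,0,0,0,0,-1],
    [0,0,0,0,0,0,-1],
    [0,0,0,0,0,9,-1],
    [0,0,0,0,0,18,-1]
  ]
}}

```text
time_s: 11.1
ee_pos: [0.4652, 0.2902, 0.0683]
tool_rot: [-3.096, -0.518, -0.003]
contact_force: [0.5, 3.5, -3.0]
opening: 0.109
```

```bash
python3 -c "
from h import *
s=r.sense();print(s['qpos'],s['ee_pos'],s['tool_rot'],s['opening'],s['contact_force'],s['wrist_torque'])"
```

```text
[-0.05434054  0.61038405 -0.70768108  1.9197013   0.54073494  0.80725562
 -2.29719331] [0.46516545 0.29017403 0.06826574] [-3.09647481 -0.5184595  -0.00315094] 0.10858738448134934 [ 0.45538108  3.49536511 -2.95008119] [ 0.79362038 -0.20946939 -0.05608157]
```

Emit:
{"name": "apply_moves", "arguments": {
  "targets": [
    [0,0,0,0,0,9,-1],
    [0,0,0,0,0,18,-1],
    [0,0,0,0,0,27,-1],
    [0,0,0,0,0,36,-1],
    [0,0,0,0,0,45,-1]
  ]
}}

```text
time_s: 11.72
ee_pos: [0.4647, 0.2907, 0.0683]
tool_rot: [-2.662, -1.664, -0.004]
contact_force: [-1.0, 4.5, -2.1]
opening: 0.105
```

Emit:
{"name": "apply_moves", "arguments": {
  "targets": [
    [0,0,0,0,0,9,-1],
    [0,0,0,0,0,18,-1],
    [0,0,0,0,0,24,-1],
    [0,0,0,0,0,24,-1],
    [0,0,0,0,0,24,-1]
  ]
}}

```text
time_s: 12.35
ee_pos: [0.4643, 0.2908, 0.0682]
tool_rot: [-2.265, -2.174, -0.004]
contact_force: [-1.1, 5.9, -0.1]
opening: 0.106
```

```bash
python3 -c "
from h import *
s=r.sense();print(s['qpos'],s['ee_pos'],s['tool_rot'],s['opening'],s['contact_force'],s['wrist_torque'])"
```

```text
[ 0.12325705  0.72981837 -0.97167413  1.91495994  0.76291172  0.91715388
 -1.27158768] [0.4643131  0.29083089 0.068247  ] [-2.26466682 -2.17408653 -0.00413071] 0.10640970288789128 [-1.06673944  5.93343795 -0.11804343] [1.18649058 0.06852238 0.06671133]
```

Emit:
{"name": "apply_moves", "arguments": {
  "targets": [
    [0,0,0,0,0,0,0],
    [0,0,0,0,0,0,0.2],
    [0,0,45,0,0,0,0.2],
    [-3,-52,50,0,0,1,0.2],
    [-6,-104,50,0,0,2,0.2]
  ]
}}

```text
time_s: 12.98
ee_pos: [0.459, 0.1836, 0.1184]
tool_rot: [2.225, 2.216, 0.001]
contact_force: [0.3, -0.1, -0.5]
opening: 0.585
```

Run:
```python
from ov import *
CAS=T(.518,.1867,0,0)
segs=[(box(CAS,(-.060,0,.085),(.005,.035,.005)),(0,0,255)),(box(CAS,(-.054,.103,.076),(.005,.022,.012)),(0,255,0))]
s=r.sense();print(s['ee_pos'],s['opening'],s['qpos'],s['tool_rot'])
draw(snap('top'),segs,145,160,305,230,5,'o3'); draw(snap('side'),segs,205,120,315,215,7,'o4')
```

```text
[0.45897053 0.18355506 0.11837591] 0.584573680331593 [ 0.42894748  0.5978544  -1.09598248  2.01482605  0.66909618  0.94274781
 -1.02422125] [2.22502837e+00 2.21550521e+00 8.69201861e-04]
```

View pics/o4.png

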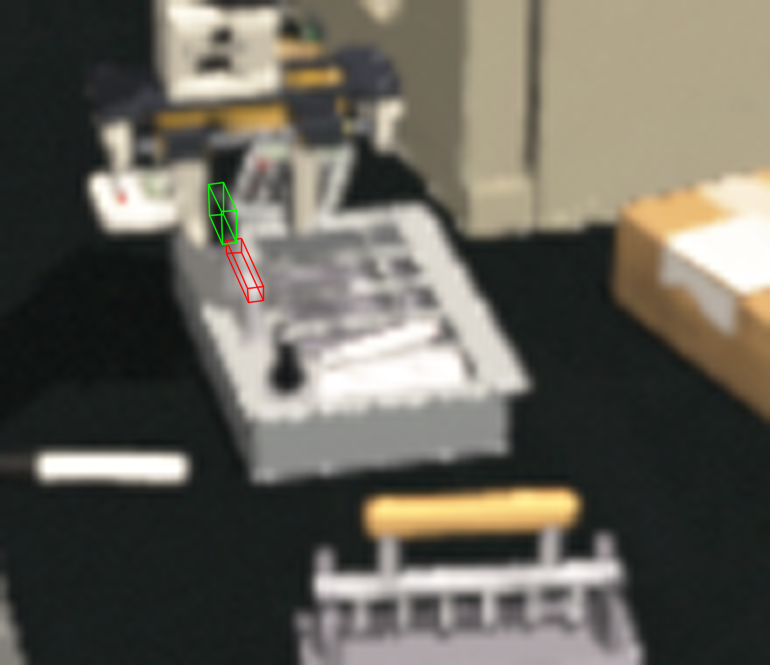

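View pics/o3.png

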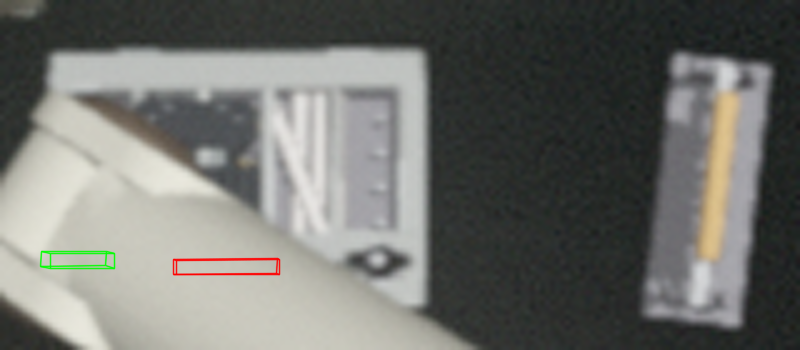

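Emit:
{"name": "apply_moves", "arguments": {
  "targets": [
    [0,3,-26,0,0,0,0.2],
    [0,3,-50,0,0,0,0.2],
    [0,3,-50,0,0,0,-1],
    [0,3,-50,0,0,0,-1],
    [0,3,-50,0,0,0,-1]
  ]
}}

```text
time_s: 13.7
ee_pos: [0.4592, 0.1881, 0.0686]
tool_rot: [2.227, 2.215, 0.002]
contact_force: [0.5, -0.2, -0.3]
opening: 0.322
```

Emit:
{"name": "apply_moves", "arguments": {
  "targets": [
    [0,0,0,0,0,0,-1],
    [0,0,0,0,0,0,-1],
    [0,0,0,0,0,0,-1],
    [0,0,0,0,0,0,-1],
    [0,0,0,0,0,0,-1]
  ]
}}

```text
time_s: 14.32
ee_pos: [0.4584, 0.1878, 0.068]
tool_rot: [2.227, 2.216, -0.0]
contact_force: [-2.2, -0.7, 5.7]
opening: 0.1
```

```bash
python3 -c "
from h import *
s=r.sense();print(s['ee_pos'],s['opening'],s['contact_force'],s['wrist_torque'])
x,z=.616,.022
for t in np.arange(0,1.7,.1): 
  c,sn=np.cos(t),np.sin(t);print(round(t,1),np.round([(-158*c+63*sn)+158,158*sn+63*c-63]))"
```

```text
[0.45841233 0.1877817  0.06800289] 0.1003915167459347 [-2.21867648 -0.72075911  5.7224674 ] [-0.24278181  0.3670004   0.00251203]
0.0 [0. 0.]
0.1 [ 7. 15.]
0.2 [16. 30.]
0.3 [26. 44.]
0.4 [37. 57.]
0.5 [50. 68.]
0.6 [63. 78.]
0.7 [78. 87.]
0.8 [93. 94.]
0.9 [109. 100.]
1.0 [126. 104.]
1.1 [142. 106.]
1.2 [159. 107.]
1.3 [176. 106.]
1.4 [193. 103.]
1.5 [210.  99.]
1.6 [226.  93.]
```

Emit:
{"name": "apply_moves", "arguments": {
  "targets": [
    [7,0,15,0,0,0,-1],
    [16,0,30,0,0,0,-1],
    [26,0,44,0,0,0,-1],
    [37,0,57,0,0,0,-1],
    [50,0,68,0,0,0,-1]
  ]
}}

```text
time_s: 14.95
ee_pos: [0.5064, 0.1878, 0.1368]
tool_rot: [-2.225, -2.215, 0.007]
contact_force: [-11.9, -0.9, 5.1]
opening: 0.099
```

Emit:
{"name": "apply_moves", "arguments": {
  "targets": [
    [13,0,10,0,0,0,-1],
    [28,0,19,0,0,0,-1],
    [43,0,26,0,0,0,-1],
    [59,0,32,0,0,0,-1],
    [76,0,36,0,0,0,-1]
  ]
}}

```text
time_s: 15.58
ee_pos: [0.5856, 0.1879, 0.1738]
tool_rot: [2.227, 2.215, 0.001]
contact_force: [-3.1, 1.3, 3.0]
opening: 0.109
```

Emit:
{"name": "apply_moves", "arguments": {
  "targets": [
    [16,0,2,0,0,0,-1],
    [33,0,3,0,0,0,-1],
    [50,0,2,0,0,0,-1],
    [67,0,-1,0,0,0,-1],
    [84,0,-5,0,0,0,-1]
  ]
}}

```text
time_s: 16.2
ee_pos: [0.67, 0.1877, 0.1685]
tool_rot: [2.228, 2.215, 0.002]
contact_force: [-2.6, 1.4, -0.3]
opening: 0.099
```

Run:
```python
from ov import *
s=r.sense();print(s['ee_pos'],s['opening'],s['qpos'],s['tool_rot'],s['contact_force'])
draw(snap('side'),[],205,100,315,215,7,'o5')
```

```text
[0.66999686 0.18771341 0.16845754] 0.09900940629978805 [ 0.29175438  0.82260147 -0.99838262  1.46239356  0.70835632  1.24249727
 -0.79520982] [2.22810748 2.21466451 0.0022789 ] [-2.60126608  1.35018922 -0.30641431]
```

View pics/o5.png

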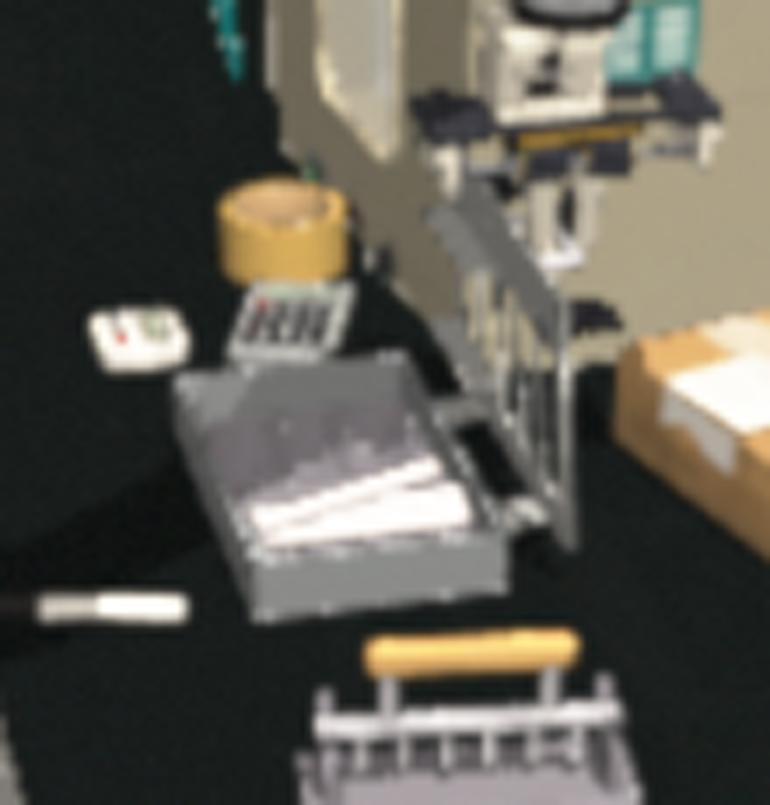

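Emit:
{"name": "apply_moves", "arguments": {
  "targets": [
    [0,0,0,0,0,0,-0.45],
    [0,0,0,0,0,0,-0.45],
    [0,0,30,0,0,0,-0.45],
    [0,0,75,0,0,0,-0.45],
    [-10,-20,90,0,0,-5,0]
  ]
}}

```text
time_s: 16.88
ee_pos: [0.6588, 0.1704, 0.2605]
tool_rot: [2.32, 2.117, 0.008]
contact_force: [0.2, 0.2, -0.1]
opening: 0.345
```

Emit:
{"name": "apply_moves", "arguments": {
  "targets": [
    [-25,-40,0,0,0,-10,0],
    [-50,-80,0,0,0,-20,0],
    [-80,-120,0,0,0,-30,0],
    [-110,-160,0,0,0,-40,0],
    [-140,-200,0,0,0,-50,0]
  ]
}}

```text
time_s: 17.5
ee_pos: [0.5169, -0.0338, 0.2569]
tool_rot: [3.0, 0.927, -0.001]
contact_force: [1.3, 0.3, 0.0]
opening: 0.496
```

Run:
```python
from ov import *
s=r.sense();print(s['ee_pos'],s['opening'],s['qpos'],s['tool_rot'],s['contact_force'])
draw(snap('side'),[],205,100,315,215,7,'o5')
draw(snap('top'),[],145,130,305,230,5,'o6')
```

```text
[ 0.51692727 -0.0338014   0.25689088] 0.4960472136465476 [ 0.83723353  0.3475904  -1.00145613  1.83245452  0.32326217  1.13710481
 -1.24703771] [ 3.00018588e+00  9.27337777e-01 -6.85695748e-04] [1.29357586 0.2924974  0.03518605]
```

View pics/o5.png

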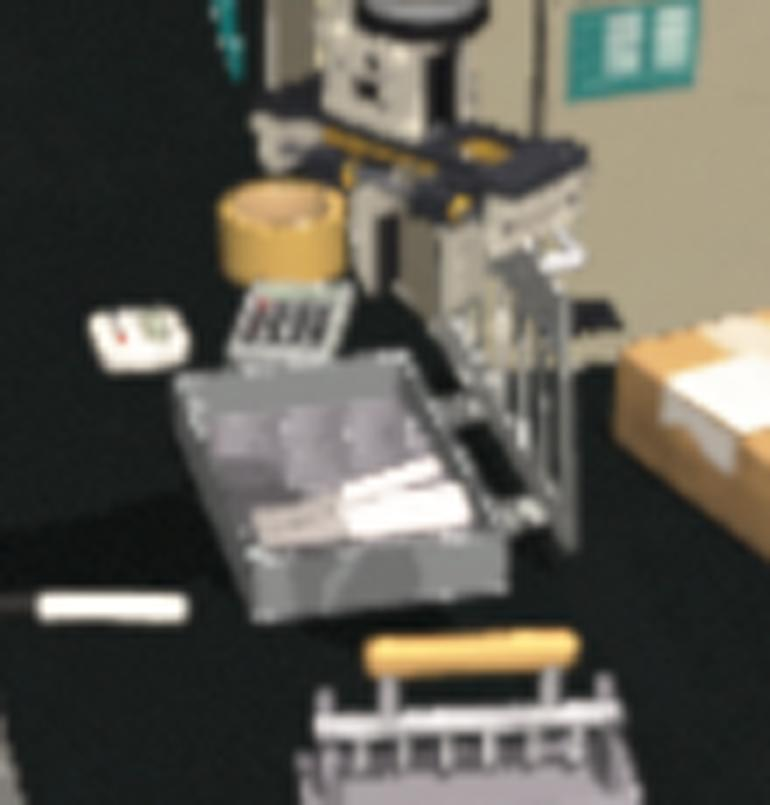

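View pics/o6.png

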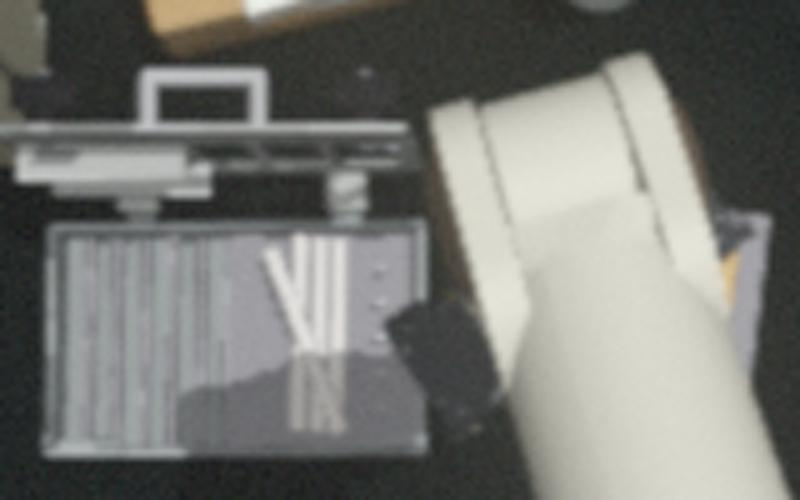

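Emit:
{"name": "apply_moves", "arguments": {
  "targets": [
    [0,-30,0,0,0,-10,0],
    [0,-60,0,0,0,-20,0],
    [0,-90,0,0,0,-30,0],
    [0,-114,0,0,0,-40,0],
    [0,-114,-50,0,0,-42,0]
  ]
}}

```text
time_s: 18.23
ee_pos: [0.5217, -0.1494, 0.2097]
tool_rot: [3.13, -0.209, 0.013]
contact_force: [0.7, -0.9, -1.5]
opening: 0.498
```

Run:
```python
from ov import *
s=r.sense();print(s['ee_pos'],s['opening'],s['qpos'],s['tool_rot'],np.degrees(2*np.arctan2(s['tool_rot'][1],s['tool_rot'][0])))
CAS=T(.5175,.1867,0,0)
segs=[(box(CAS,(0,0,.023),(.082,.1325,.023)),(0,0,255)),(box(CAS,(0,0,.0328),(.078,.1285,.0132)),(0,255,0)),(box(CAS,(0,-.1,.034),(.05,0,0)),(255,255,0))]
draw(snap('top'),segs,145,160,235,230,8,'o6')
segs=[(box(REST,(0,0,.090),(.059,.008,.009)),(0,255,0)),(box(REST,(0,0,.045),(.087,.006,.005)),(0,0,255)),(box(REST,(0,0,.004),(.096,.035,.004)),(255,0,255))]
draw(snap('side'),segs,215,120,315,225,7,'o5')
```

```text
[ 0.52171396 -0.14941954  0.20969335] 0.49772041365659836 [ 0.8572316   0.3891133  -0.77917528  1.83885427  0.32007095  1.03335207
 -1.75294148] [ 3.13034083 -0.2088568   0.01287686] -7.634250925540203
```

View pics/o5.png

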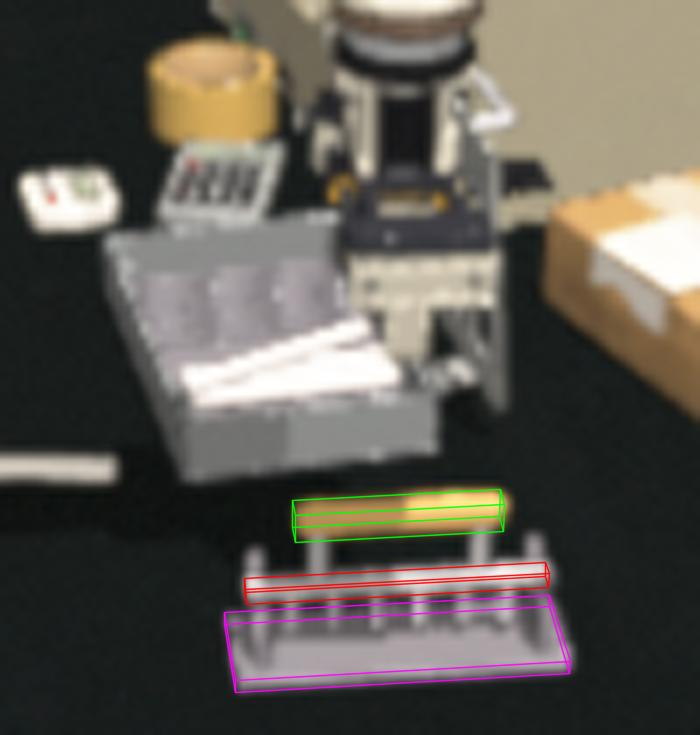

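View pics/o6.png

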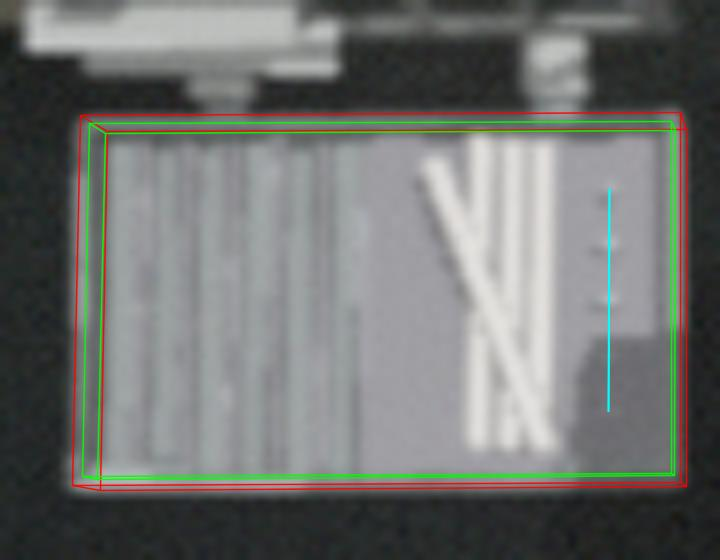

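Emit:
{"name": "apply_moves", "arguments": {
  "targets": [
    [-3,1,-45,0,0,0,0],
    [-3,1,-90,0,0,0,0],
    [-3,1,-125,0,0,0,0],
    [-3,1,-139,0,0,0,0],
    [-3,1,-139,0,0,0,0]
  ]
}}

```text
time_s: 18.95
ee_pos: [0.5159, -0.1447, 0.0682]
tool_rot: [-3.135, 0.198, 0.0]
contact_force: [-0.4, -0.7, 0.7]
opening: 0.498
```

Emit:
{"name": "apply_moves", "arguments": {
  "targets": [
    [0,0,0,0,0,0,-1],
    [0,0,0,0,0,0,-1],
    [0,0,0,0,0,0,-1],
    [0,0,0,0,0,0,-1],
    [0,0,0,0,0,0,-1]
  ],
  "squeeze": 40
}}

```text
time_s: 19.58
ee_pos: [0.516, -0.1454, 0.0683]
tool_rot: [3.135, -0.2, 0.001]
contact_force: [-1.9, 1.0, 5.9]
opening: 0.174
```

Run:
```python
from ov import *
s=r.sense();print(s['ee_pos'],s['opening'],s['contact_force'],s['wrist_torque'],s['qpos'],s['tool_rot'],np.degrees(2*np.arctan2(s['tool_rot'][1],s['tool_rot'][0])))
draw(snap('side'),[],215,120,315,225,7,'o5')
```

```text
[ 0.51598041 -0.14535275  0.06829205] 0.17427487608149264 [-1.89421274  1.00018563  5.90981239] [-0.01102776  0.20306631  0.00844899] [ 0.74980249  0.57847087 -0.66353458  1.94900666  0.49903808  0.78137375
 -1.89698682] [ 3.13480572e+00 -2.00094195e-01  1.26228849e-03] -7.304453312409702
```

View pics/o5.png

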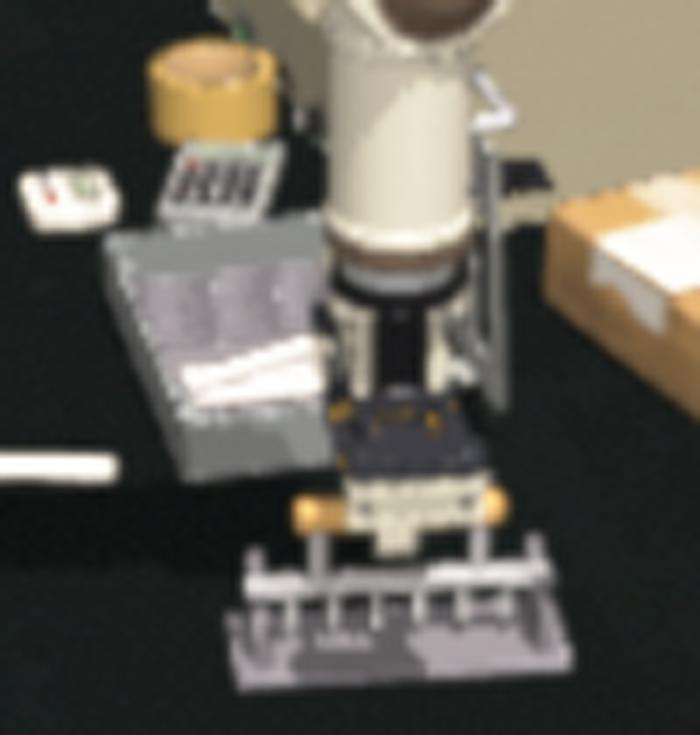

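Emit:
{"name": "apply_moves", "arguments": {
  "targets": [
    [0,0,15,0,0,0,-1],
    [0,0,35,0,0,0,-1],
    [0,0,60,0,0,0,-1],
    [0,0,85,0,0,0,-1],
    [0,0,92,0,0,0,-1]
  ]
}}

```text
time_s: 20.25
ee_pos: [0.5169, -0.1455, 0.1622]
tool_rot: [3.134, -0.2, 0.006]
contact_force: [-0.2, -0.8, -2.3]
opening: 0.171
```

Emit:
{"name": "apply_moves", "arguments": {
  "targets": [
    [0,40,0,0,0,2,-1],
    [0,80,0,0,0,4,-1],
    [-1,125,0,0,0,6,-1],
    [-1,170,0,0,0,7.5,-1],
    [-2,217,0,0,0,7.5,-1]
  ]
}}

```text
time_s: 20.88
ee_pos: [0.5131, 0.0727, 0.1595]
tool_rot: [3.141, 0.005, -0.001]
contact_force: [1.1, -0.4, -2.7]
opening: 0.175
```

Run:
```python
from ov import *
s=r.sense();print(s['ee_pos'],s['opening'],s['contact_force'],s['wrist_torque'],s['qpos'],np.degrees(2*np.arctan2(s['tool_rot'][1],s['tool_rot'][0])),s['tool_rot'])
dz=s['ee_pos'][2]-.0283
p=s['ee_pos']
M=T(p[0]+.003,p[1],dz,0)
segs=[(box(M,(0,0,.005),(.087,.006,.005)),(0,0,255)),(box(M,(0,0,.05),(.059,.008,.009)),(0,255,0))]
draw(snap('side'),segs,215,110,315,215,7,'o5')
draw(snap('top'),segs,145,160,255,230,7,'o6')
```

```text
[0.51313884 0.07270717 0.15954727] 0.17477805825859274 [ 1.08936281 -0.41928626 -2.65355265] [ 0.05614309 -0.02602297 -0.05509055] [ 0.48322739  0.44075214 -0.83309875  1.93227227  0.40107368  0.94240164
 -2.11199667] 0.17090781917552497 [ 3.14132421e+00  4.68513801e-03 -6.67959019e-04]
```

View pics/o5.png

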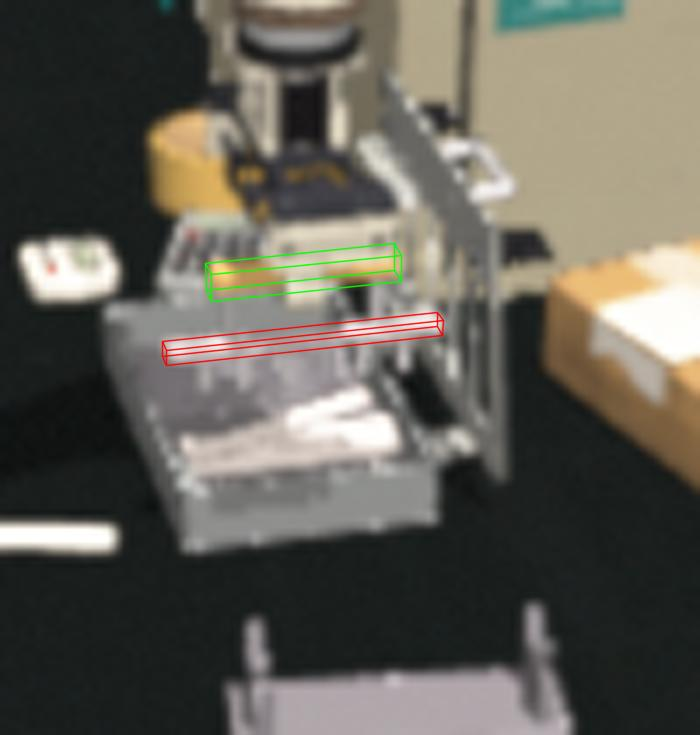

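View pics/o6.png

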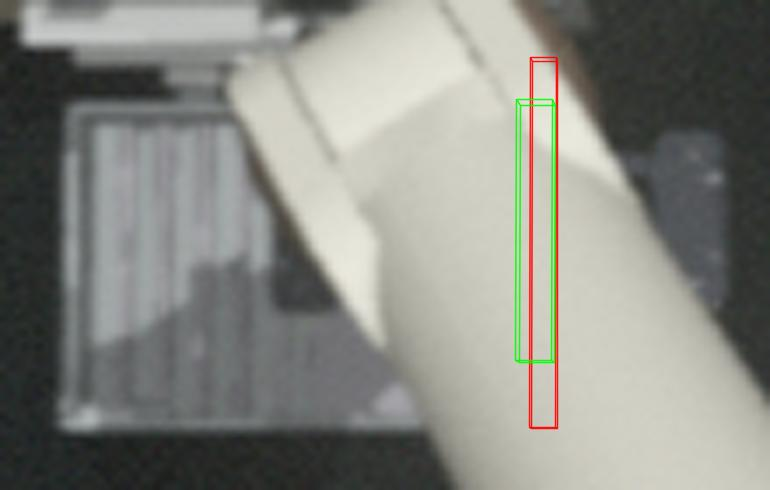

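Emit:
{"name": "apply_moves", "arguments": {
  "targets": [
    [1,-1,-25,0,0,0,-1],
    [1,-1,-50,0,0,0,-1],
    [1,-1,-68,0,0,0,-1],
    [1,-1,-78,0,0,0,-1],
    [1,-1,-80,0,0,0,-1]
  ]
}}

```text
time_s: 21.6
ee_pos: [0.5144, 0.0707, 0.0793]
tool_rot: [-3.141, -0.005, 0.001]
contact_force: [-0.4, 0.4, -1.7]
opening: 0.171
```

Run:
```python
from ov import *
s=r.sense();print(s['ee_pos'],s['opening'],s['contact_force'],s['wrist_torque'],s['qpos'])
draw(snap('side'),[],215,130,315,215,7,'o5')
```

```text
[0.51435052 0.07071283 0.07931087] 0.1713790664900773 [-0.35921991  0.35274358 -1.67720658] [ 0.00583512  0.01554958 -0.00289901] [ 0.40701255  0.55926644 -0.74403921  1.98197679  0.52385016  0.80068661
 -2.2056308 ]
```

View pics/o5.png

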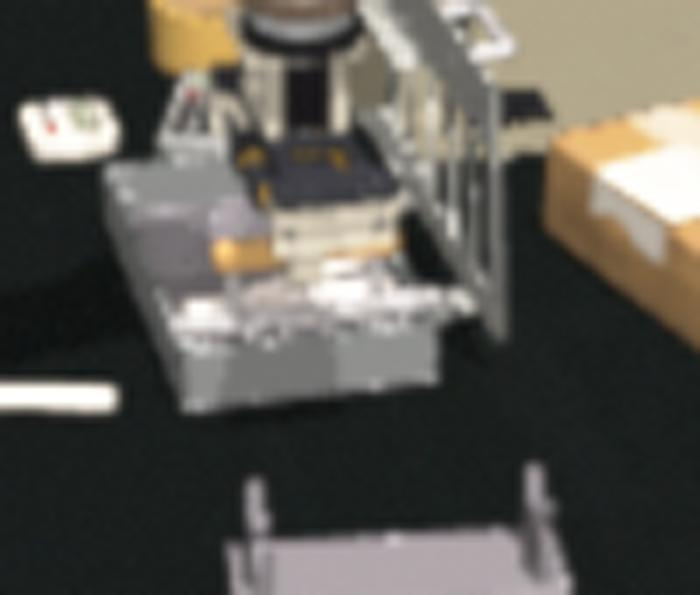

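Emit:
{"name": "apply_moves", "arguments": {
  "targets": [
    [0,0,-2,0,0,0,-1],
    [0,0,-4,0,0,0,-1],
    [0,0,-5,0,0,0,-1],
    [0,0,-5.5,0,0,0,-1],
    [0,0,-5.5,0,0,0,-1]
  ]
}}

```text
time_s: 22.28
ee_pos: [0.5147, 0.0708, 0.0744]
tool_rot: [3.141, 0.005, 0.0]
contact_force: [-0.0, -1.6, -0.0]
opening: 0.17
```

Emit:
{"name": "apply_moves", "arguments": {
  "targets": [
    [0,4,0,0,0,0,-1],
    [0,8,0,0,0,0,-1],
    [0,12,0,0,0,0,-1],
    [0,16,0,0,0,0,-1],
    [0,20,0,0,0,0,-1]
  ]
}}

```text
time_s: 22.9
ee_pos: [0.5147, 0.0908, 0.0743]
tool_rot: [3.141, 0.005, 0.0]
contact_force: [-0.1, -2.8, 2.8]
opening: 0.168
```

Emit:
{"name": "apply_moves", "arguments": {
  "targets": [
    [0,5,0,0,0,0,-1],
    [0,10,0,0,0,0,-1],
    [0,15,0,0,0,0,-1],
    [0,20,0,0,0,0,-1],
    [0,25,0,0,0,0,-1]
  ]
}}

```text
time_s: 23.52
ee_pos: [0.5147, 0.1157, 0.0743]
tool_rot: [3.141, 0.005, 0.0]
contact_force: [-0.0, -4.2, 4.7]
opening: 0.169
```

Emit:
{"name": "apply_moves", "arguments": {
  "targets": [
    [0,5,0,0,0,0,-1],
    [0,10,0,0,0,0,-1],
    [0,15,0,0,0,0,-1],
    [0,20,0,0,0,0,-1],
    [0,25,0,0,0,0,-1]
  ]
}}

```text
time_s: 24.15
ee_pos: [0.5146, 0.1408, 0.0743]
tool_rot: [3.141, 0.005, 0.0]
contact_force: [0.9, -4.8, 5.8]
opening: 0.175
```

Run:
```python
from ov import *
s=r.sense();print(s['ee_pos'],s['opening'],s['contact_force'],s['wrist_torque'],s['qpos'])
draw(snap('side'),[],215,130,315,215,7,'o5')
draw(snap('top'),[],145,160,255,230,7,'o6')
```

```text
[0.51463208 0.14080056 0.07429474] 0.1745001573182109 [ 0.89894354 -4.83761919  5.77791639] [-1.21028474 -0.01777982 -0.01980826] [ 0.26205157  0.58771947 -0.73482636  1.95024767  0.54016713  0.80908103
 -2.34281895]
```

View pics/o5.png

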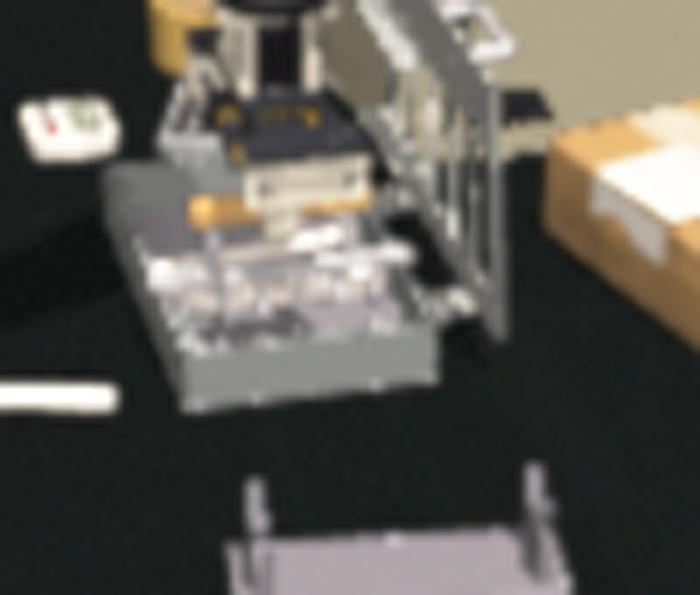

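View pics/o6.png

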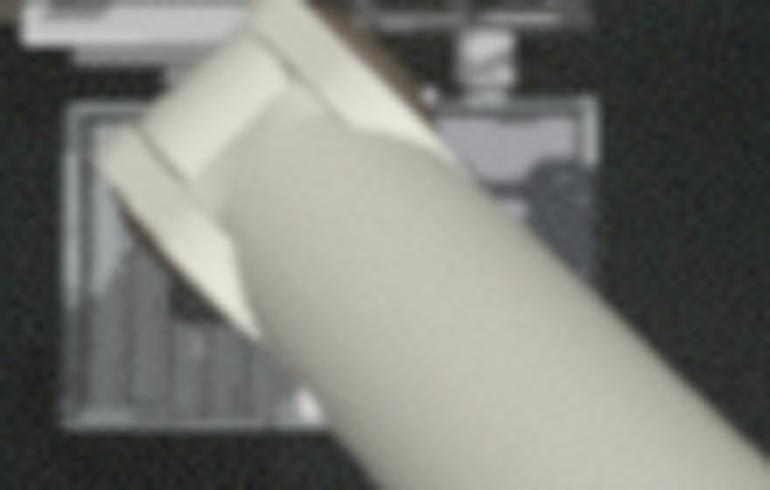

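Emit:
{"name": "apply_moves", "arguments": {
  "targets": [
    [0,5,0,0,0,0,-1],
    [0,10,0,0,0,0,-1],
    [0,15,0,0,0,0,-1],
    [0,20,0,0,0,0,-1],
    [0,25,0,0,0,0,-1]
  ]
}}

```text
time_s: 24.88
ee_pos: [0.5147, 0.165, 0.0743]
tool_rot: [3.14, 0.004, -0.0]
contact_force: [0.6, -4.5, 5.8]
opening: 0.173
```

Emit:
{"name": "apply_moves", "arguments": {
  "targets": [
    [0,3,0,0,0,0,-1],
    [0,6,0,0,0,0,-1],
    [0,9,0,0,0,0,-1],
    [0,12,0,0,0,0,-1],
    [0,15,0,0,0,0,-1]
  ]
}}

```text
time_s: 25.5
ee_pos: [0.5146, 0.1799, 0.0743]
tool_rot: [3.14, 0.004, -0.0]
contact_force: [0.2, -6.2, 5.4]
opening: 0.17
```

Run:
```python
from ov import *
s=r.sense();print(s['ee_pos'],s['opening'],s['contact_force'],s['wrist_torque'],s['qpos'])
draw(snap('side'),[],215,130,315,215,7,'o5')
```

```text
[0.51462587 0.1799158  0.07428513] 0.17033658369430404 [ 0.24854194 -6.22095924  5.38151138] [-1.30511378e+00  4.79225149e-04 -2.56297154e-02] [ 0.18396999  0.60467073 -0.73131869  1.92144552  0.54538607  0.82422802
 -2.41125132]
```

View pics/o5.png

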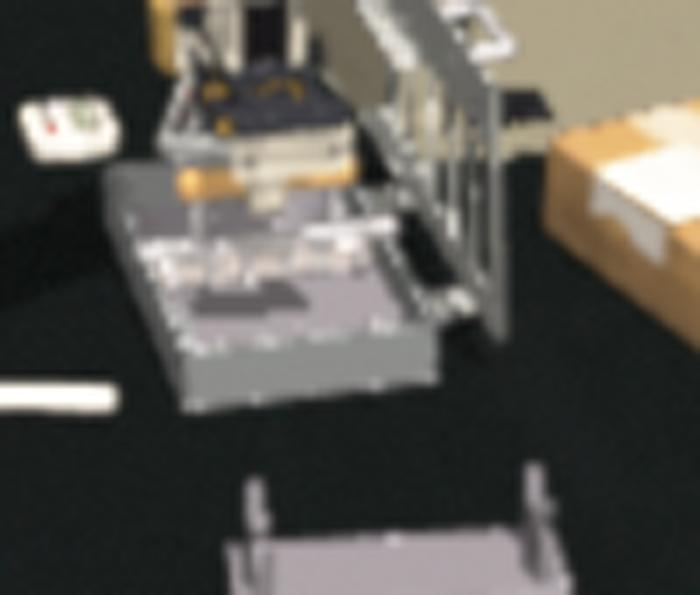

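Emit:
{"name": "apply_moves", "arguments": {
  "targets": [
    [0,3,0,0,0,0,-1],
    [0,6,0,0,0,0,-1],
    [0,9,0,0,0,0,-1],
    [0,12,0,0,0,0,-1],
    [0,15,0,0,0,0,-1]
  ]
}}

```text
time_s: 26.18
ee_pos: [0.5146, 0.1951, 0.0743]
tool_rot: [3.14, 0.004, -0.0]
contact_force: [-0.6, -5.5, 6.2]
opening: 0.171
```

Emit:
{"name": "apply_moves", "arguments": {
  "targets": [
    [0,3,0,0,0,0,-1],
    [0,6,0,0,0,0,-1],
    [0,9,0,0,0,0,-1],
    [0,12,0,0,0,0,-1],
    [0,15,0,0,0,0,-1]
  ]
}}

```text
time_s: 26.8
ee_pos: [0.5146, 0.2097, 0.0743]
tool_rot: [3.14, 0.004, -0.0]
contact_force: [-0.6, -5.8, 6.9]
opening: 0.174
```

Emit:
{"name": "apply_moves", "arguments": {
  "targets": [
    [0,3,0,0,0,0,-1],
    [0,6,0,0,0,0,-1],
    [0,9,0,0,0,0,-1],
    [0,12,0,0,0,0,-1],
    [0,15,0,0,0,0,-1]
  ]
}}

```text
time_s: 27.42
ee_pos: [0.5146, 0.2249, 0.0743]
tool_rot: [3.14, 0.004, -0.0]
contact_force: [-0.1, -5.0, 6.4]
opening: 0.177
```

Run:
```python
from ov import *
s=r.sense();print(s['ee_pos'],s['opening'],s['contact_force'],s['wrist_torque'],s['qpos'])
draw(snap('side'),[],215,130,315,215,7,'o5')
draw(snap('top'),[],145,160,255,230,7,'o6')
```

```text
[0.51462289 0.22487597 0.07426532] 0.17712498820454387 [-0.05102403 -5.01286631  6.41520951] [-1.33114865  0.02452779  0.02337082] [ 0.09194346  0.62583814 -0.71983812  1.8808465   0.5456935   0.84231642
 -2.47851473]
```

View pics/o5.png

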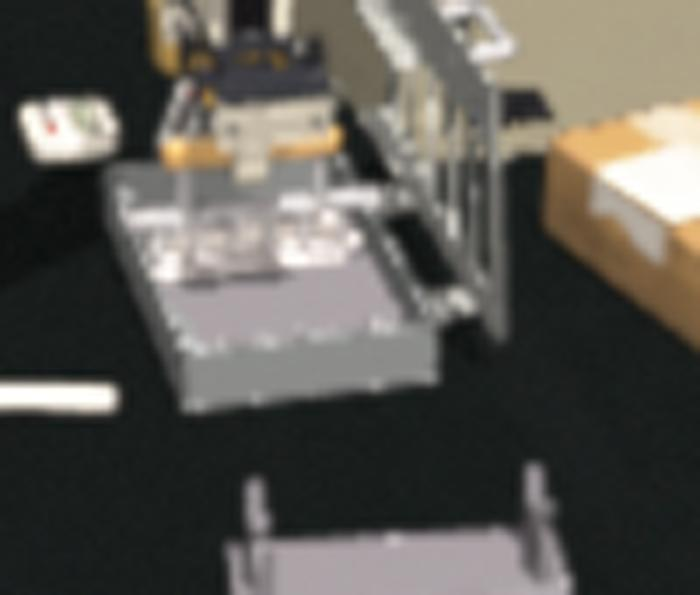

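View pics/o6.png

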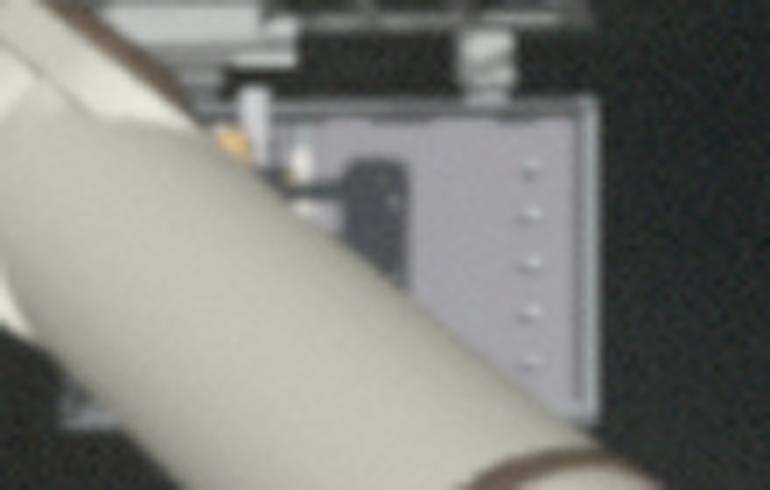

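Emit:
{"name": "apply_moves", "arguments": {
  "targets": [
    [0,3,0,0,0,0,-1],
    [0,6,0,0,0,0,-1],
    [0,9,0,0,0,0,-1],
    [0,12,0,0,0,0,-1],
    [0,15,0,0,0,0,-1]
  ]
}}

```text
time_s: 28.15
ee_pos: [0.5147, 0.2396, 0.0743]
tool_rot: [3.14, 0.004, -0.0]
contact_force: [-0.4, -5.6, 7.3]
opening: 0.173
```

Emit:
{"name": "apply_moves", "arguments": {
  "targets": [
    [0,3,0,0,0,0,-1],
    [0,6,0,0,0,0,-1],
    [0,9,0,0,0,0,-1],
    [0,12,0,0,0,0,-1],
    [0,15,0,0,0,0,-1]
  ]
}}

```text
time_s: 28.78
ee_pos: [0.5146, 0.2547, 0.0743]
tool_rot: [3.14, 0.004, -0.0]
contact_force: [0.5, -6.4, 6.9]
opening: 0.176
```

Emit:
{"name": "apply_moves", "arguments": {
  "targets": [
    [0,3,0,0,0,0,-1],
    [0,6,0,0,0,0,-1],
    [0,9,0,0,0,0,-1],
    [0,12,0,0,0,0,-1],
    [0,15,0,0,0,0,-1]
  ]
}}

```text
time_s: 29.4
ee_pos: [0.5147, 0.2699, 0.0743]
tool_rot: [3.14, 0.005, -0.0]
contact_force: [1.3, -4.9, 6.5]
opening: 0.171
```

Run:
```python
from ov import *
s=r.sense();print(s['ee_pos'],s['opening'],s['contact_force'],s['wrist_torque'],s['qpos'])
draw(snap('side'),[],215,130,315,215,7,'o5')
draw(snap('top'),[],145,160,255,230,7,'o6')
```

```text
[0.51468788 0.26989792 0.07433232] 0.17081319619730137 [ 1.27682558 -4.90118025  6.5264507 ] [-1.37711915 -0.01366148  0.11665901] [-0.01682142  0.64152731 -0.67989898  1.83259203  0.52351301  0.85539776
 -2.52167011]
```

View pics/o5.png

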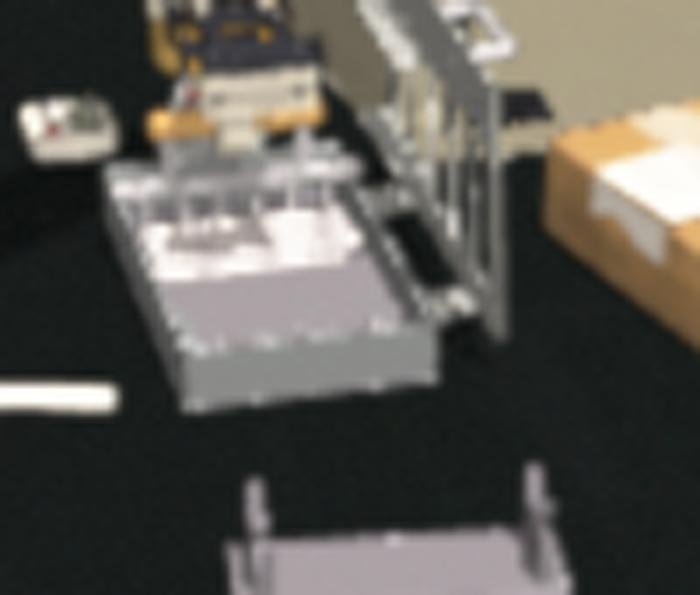

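View pics/o6.png

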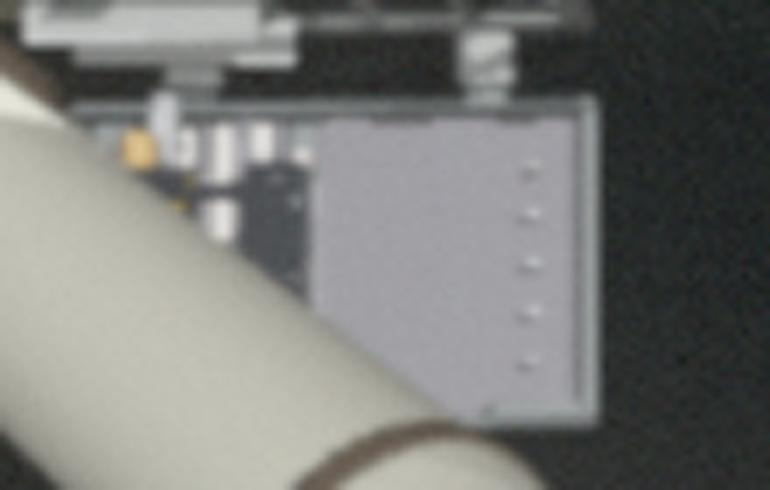

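Emit:
{"name": "apply_moves", "arguments": {
  "targets": [
    [0,3,0,0,0,0,-1],
    [0,6,0,0,0,0,-1],
    [0,9,0,0,0,0,-1],
    [0,12,0,0,0,0,-1],
    [0,15,0,0,0,0,-1]
  ]
}}

```text
time_s: 30.12
ee_pos: [0.5146, 0.2849, 0.0743]
tool_rot: [3.14, 0.005, -0.0]
contact_force: [0.6, -5.8, 7.8]
opening: 0.175
```

Emit:
{"name": "apply_moves", "arguments": {
  "targets": [
    [0,0,0,0,0,0,-1],
    [0,0,15,0,0,0,-1],
    [0,0,40,0,0,0,-1],
    [0,0,70,0,0,0,-1],
    [0,0,90,0,0,0,-1]
  ]
}}

```text
time_s: 30.75
ee_pos: [0.5142, 0.2872, 0.1658]
tool_rot: [-3.139, -0.007, -0.001]
contact_force: [-0.1, -0.7, -3.1]
opening: 0.173
```

Emit:
{"name": "apply_moves", "arguments": {
  "targets": [
    [0,-45,0,0,0,0,-1],
    [0,-90,0,0,0,0,-1],
    [0,-135,0,0,0,0,-1],
    [0,-180,0,0,0,0,-1],
    [0,-225,0,0,0,0,-1]
  ]
}}

```text
time_s: 31.38
ee_pos: [0.5142, 0.06, 0.1644]
tool_rot: [-3.141, -0.006, -0.0]
contact_force: [0.2, -0.2, -1.3]
opening: 0.173
```

Emit:
{"name": "apply_moves", "arguments": {
  "targets": [
    [0,-40,0,0,0,-1,-1],
    [0,-80,0,0,0,-3,-1],
    [0,-120,0,0,0,-5,-1],
    [0,-160,0,0,0,-7,-1],
    [0,-195,0,0,0,-7.5,-1]
  ]
}}

```text
time_s: 32.0
ee_pos: [0.5144, -0.1352, 0.1643]
tool_rot: [-3.135, 0.201, -0.0]
contact_force: [0.3, 0.5, -2.1]
opening: 0.17
```

Run:
```python
from ov import *
s=r.sense();print(s['ee_pos'],s['opening'],s['contact_force'],s['wrist_torque'],s['qpos'],np.degrees(2*np.arctan2(s['tool_rot'][1],s['tool_rot'][0])))
CAS=T(.517,.187,0,0)
draw(snap('side'),[],215,110,315,215,7,'o5')
segs=[(box(CAS,(0,.0205+.02*i,.014),(.07,.006,0)),(0,0,255)) for i in range(6)]
draw(snap('top'),[],145,160,255,230,7,'o6')
```

```text
[ 0.514357   -0.13518982  0.16430306] 0.1699542196960972 [ 0.2512872   0.46783808 -2.09302574] [0.07444008 0.02778268 0.00601046] [ 0.73873111  0.40695547 -0.65295442  1.90072343  0.30311768  0.93342603
 -1.7566218 ] 352.6536030115955
```

View pics/o5.png

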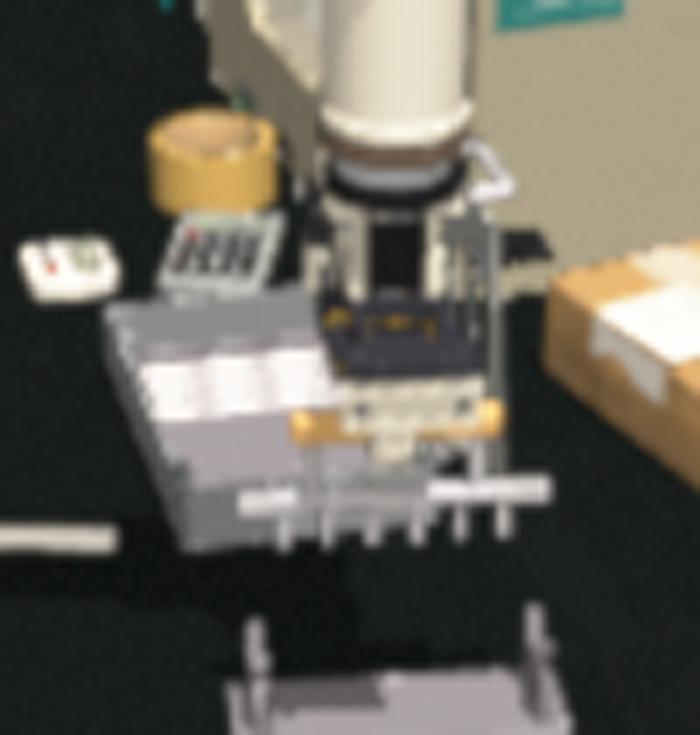

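View pics/o6.png

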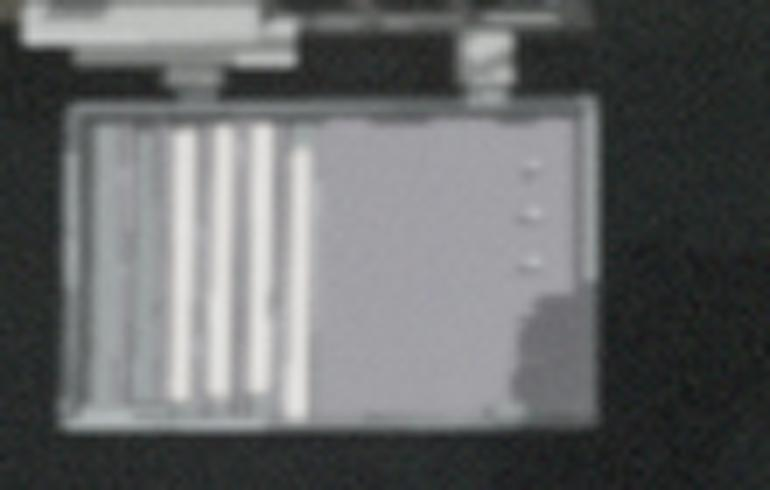

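Emit:
{"name": "apply_moves", "arguments": {
  "targets": [
    [1,-5,0,0,0,0,-1],
    [2,-10,0,0,0,0,-1],
    [2,-10,-25,0,0,0,-1],
    [2,-10,-45,0,0,0,-1],
    [2,-10,-60,0,0,0,-1]
  ]
}}

```text
time_s: 32.72
ee_pos: [0.5162, -0.1435, 0.1029]
tool_rot: [-3.135, 0.198, 0.002]
contact_force: [-0.9, 0.3, -2.8]
opening: 0.169
```

Run:
```python
from ov import *
s=r.sense();print(s['ee_pos'],s['opening'],s['contact_force'],s['wrist_torque'],np.degrees(2*np.arctan2(s['tool_rot'][1],s['tool_rot'][0])))
draw(snap('side'),[],215,120,315,225,7,'o5')
```

```text
[ 0.51618218 -0.14350532  0.10294041] 0.16935138722997625 [-0.94728062  0.34851572 -2.8308914 ] [ 0.02599226  0.01053205 -0.06880053] 352.7598488360793
```

View pics/o5.png

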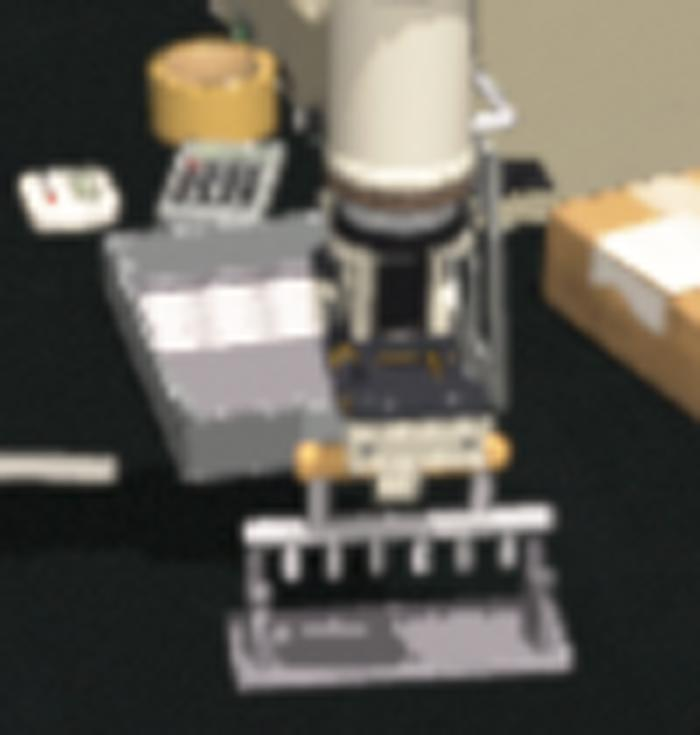

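Emit:
{"name": "apply_moves", "arguments": {
  "targets": [
    [0,-2,-10,0,0,0,-1],
    [0,-2,-20,0,0,0,-1],
    [0,-2,-28,0,0,0,-1],
    [0,-2,-33,0,0,0,-1],
    [0,-2,-34,0,0,0,-1]
  ]
}}

```text
time_s: 33.4
ee_pos: [0.5165, -0.1462, 0.0699]
tool_rot: [-3.135, 0.2, 0.001]
contact_force: [-0.1, 0.6, -2.2]
opening: 0.168
```

Run:
```python
from ov import *
s=r.sense();print(s['ee_pos'],s['opening'],s['contact_force'],s['wrist_torque'],np.degrees(2*np.arctan2(s['tool_rot'][1],s['tool_rot'][0])))
draw(snap('side'),[],215,120,315,225,7,'o5')
```

```text
[ 0.51645324 -0.14617975  0.06993668] 0.1683142952349227 [-0.05179496  0.64099848 -2.24595249] [0.02535653 0.00991731 0.00385005] 352.6961952477618
```

View pics/o5.png

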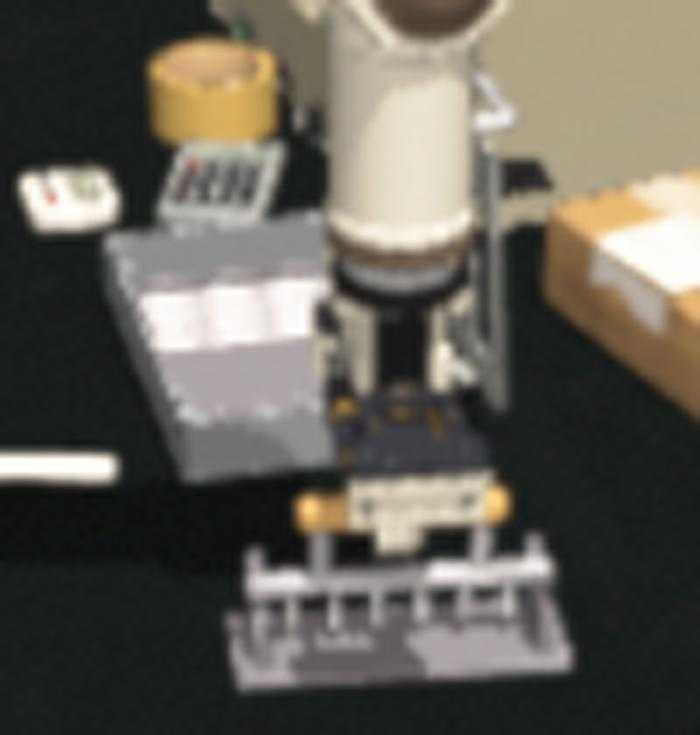

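Emit:
{"name": "apply_moves", "arguments": {
  "targets": [
    [0,0,-1.5,0,0,0,-1],
    [0,0,-1.5,0,0,0,-0.5],
    [0,0,-1.5,0,0,0,-0.2],
    [0,0,-1.5,0,0,0,0],
    [0,0,-1.5,0,0,0,0]
  ]
}}

```text
time_s: 34.08
ee_pos: [0.5167, -0.1463, 0.0689]
tool_rot: [3.135, -0.2, 0.001]
contact_force: [0.5, -0.8, 0.7]
opening: 0.488
```

Emit:
{"name": "apply_moves", "arguments": {
  "targets": [
    [0,0,40,0,0,0,0],
    [0,0,90,0,0,0,0],
    [0,0,140,0,0,8,0],
    [5,20,180,0,0,18,0],
    [15,50,190,0,0,28,0]
  ]
}}

```text
time_s: 34.7
ee_pos: [0.5332, -0.0971, 0.2619]
tool_rot: [3.086, 0.568, 0.007]
contact_force: [0.3, -0.4, 0.0]
opening: 0.502
```

Emit:
{"name": "apply_moves", "arguments": {
  "targets": [
    [20,50,5,0,0,10,0],
    [40,95,5,0,0,20,0],
    [70,140,5,0,0,30,0],
    [95,185,5,0,0,40,0],
    [115,230,5,0,0,50,0]
  ]
}}

```text
time_s: 35.33
ee_pos: [0.6475, 0.1348, 0.2635]
tool_rot: [2.558, 1.824, -0.0]
contact_force: [1.0, -0.1, 0.5]
opening: 0.499
```

Run:
```python
from ov import *
s=r.sense();print(s['ee_pos'],s['opening'],s['contact_force'],s['qpos'],np.degrees(2*np.arctan2(s['tool_rot'][1],s['tool_rot'][0])))
segs=[(box(REST,(0,0,.090),(.059,.008,.009)),(0,255,0)),(box(REST,(0,0,.045),(.087,.006,.005)),(0,0,255)),(box(REST,(0,0,.004),(.096,.035,.004)),(255,0,255))]
draw(snap('side'),segs,215,80,315,225,5,'o5')
draw(snap('top'),segs,145,130,305,230,5,'o6')
```

```text
[0.64750222 0.1348148  0.26348178] 0.4993863179358964 [ 1.00514779 -0.11586713  0.5175856 ] [ 0.37370037  0.63674215 -0.96038101  1.4665635   0.52818505  1.31263331
 -0.96115011] 70.96713285553302
```

View pics/o5.png

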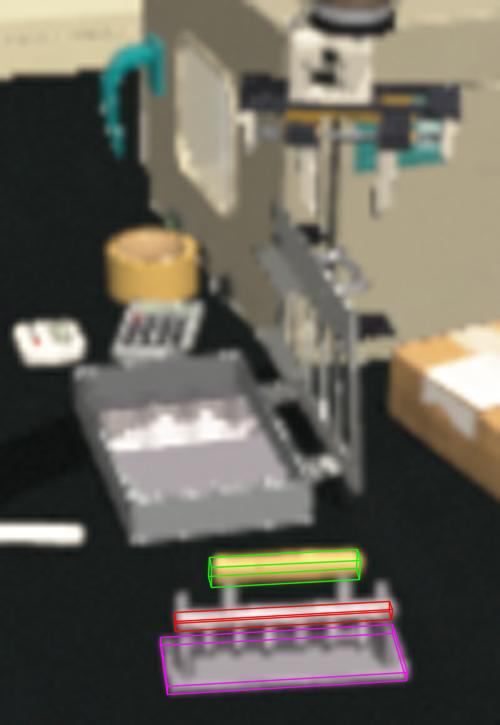

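View pics/o6.png

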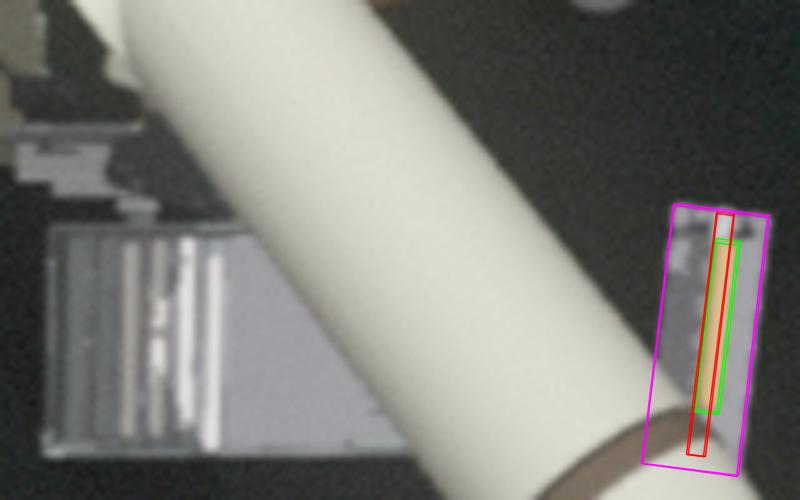

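Emit:
{"name": "apply_moves", "arguments": {
  "targets": [
    [10,25,0,0,0,9,-0.45],
    [22,53,0,0,0,18.5,-0.45],
    [22,53,-15,0,0,18.5,-0.45],
    [22,53,-30,0,0,18.5,-0.45],
    [22,53,-45,0,0,18.5,-0.45]
  ]
}}

```text
time_s: 36.05
ee_pos: [0.6684, 0.1845, 0.2171]
tool_rot: [2.24, 2.202, -0.003]
contact_force: [-0.6, 0.6, -1.4]
opening: 0.275
```

Run:
```python
from ov import *
s=r.sense();print(s['ee_pos'],s['opening'],s['contact_force'],s['qpos'],np.degrees(2*np.arctan2(s['tool_rot'][1],s['tool_rot'][0])))
draw(snap('side'),[],235,70,325,180,7,'o5')
```

```text
[0.66841899 0.18454694 0.2171277 ] 0.27535259622153413 [-0.57570766  0.59202076 -1.42311739] [ 0.28399007  0.75450421 -0.97981314  1.42371483  0.6328789   1.29844493
 -0.75573677] 89.01204387954209
```

View pics/o5.png

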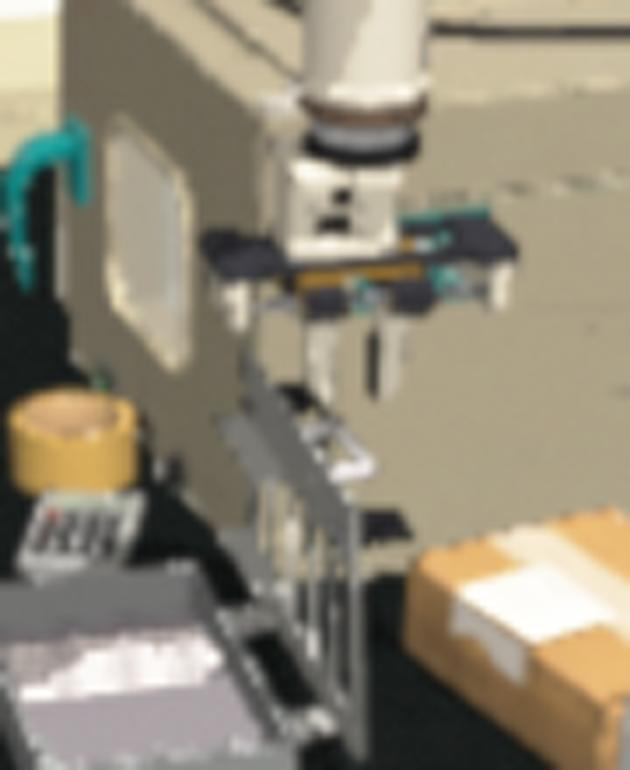

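Emit:
{"name": "apply_moves", "arguments": {
  "targets": [
    [1.5,2,-14,0,0,0.7,-0.45],
    [1.5,2,-28,0,0,0.7,-0.45],
    [1.5,2,-40,0,0,0.7,-0.45],
    [1.5,2,-48,0,0,0.7,-0.45],
    [1.5,2,-48,0,0,0.7,-0.45]
  ]
}}

```text
time_s: 36.72
ee_pos: [0.6697, 0.1886, 0.1699]
tool_rot: [-2.223, -2.219, 0.002]
contact_force: [0.2, -0.0, -0.6]
opening: 0.278
```

Emit:
{"name": "apply_moves", "arguments": {
  "targets": [
    [0,0,0,0,0,0,-1],
    [0,0,0,0,0,0,-1],
    [0,0,0,0,0,0,-1],
    [0,0,0,0,0,0,-1],
    [0,0,0,0,0,0,-1]
  ],
  "squeeze": 15
}}

```text
time_s: 37.35
ee_pos: [0.6708, 0.189, 0.1716]
tool_rot: [2.223, 2.219, 0.003]
contact_force: [2.5, 0.0, 4.0]
opening: 0.102
```

Run:
```python
from ov import *
s=r.sense();print(s['ee_pos'],s['opening'],s['contact_force'],s['qpos'],np.degrees(2*np.arctan2(s['tool_rot'][1],s['tool_rot'][0])))
draw(snap('side'),[],235,70,325,180,7,'o5')
```

```text
[0.67083609 0.1890126  0.17156601] 0.10207465078458924 [2.45586192 0.04747196 4.00961925] [ 0.26941891  0.80015606 -0.95607484  1.45792411  0.67157366  1.22988185
 -0.76970936] 89.8822527157419
```

View pics/o5.png

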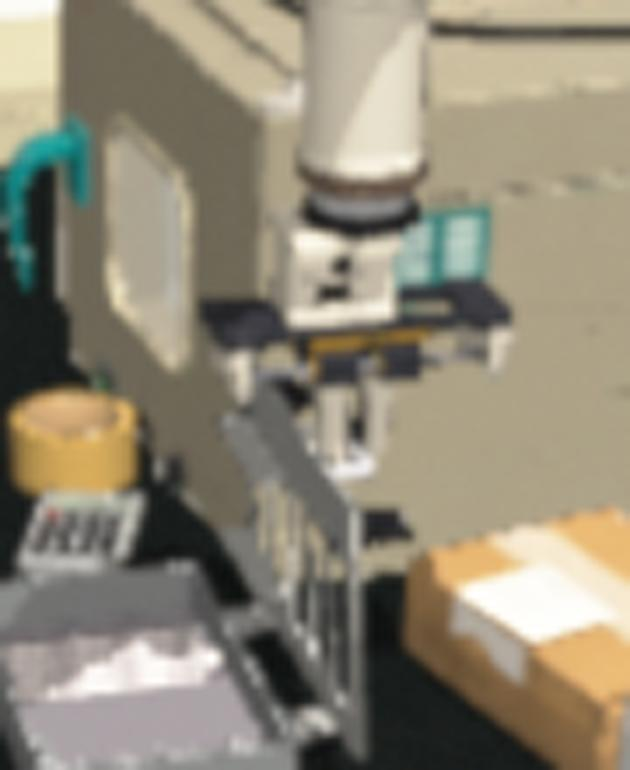

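Emit:
{"name": "apply_moves", "arguments": {
  "targets": [
    [-17,0,4,0,0,0,-1],
    [-34,0,7,0,0,0,-1],
    [-51,0,8,0,0,0,-1],
    [-68,0,7,0,0,0,-1],
    [-84,0,5,0,0,0,-1]
  ]
}}

```text
time_s: 38.02
ee_pos: [0.5859, 0.189, 0.176]
tool_rot: [2.223, 2.219, 0.002]
contact_force: [1.6, 1.1, 1.0]
opening: 0.102
```

Run:
```python
from ov import *
s=r.sense();print(s['ee_pos'],s['opening'],s['contact_force'],s['qpos'])
draw(snap('side'),[],215,90,315,200,7,'o5')
draw(snap('top'),[],145,140,255,230,7,'o6')
```

```text
[0.5859018  0.18896349 0.17604366] 0.10238311205216181 [1.58013296 1.07417992 1.04653747] [ 0.3460959   0.67868764 -1.01399643  1.67698221  0.62541211  1.14469556
 -0.8413103 ]
```

View pics/o5.png

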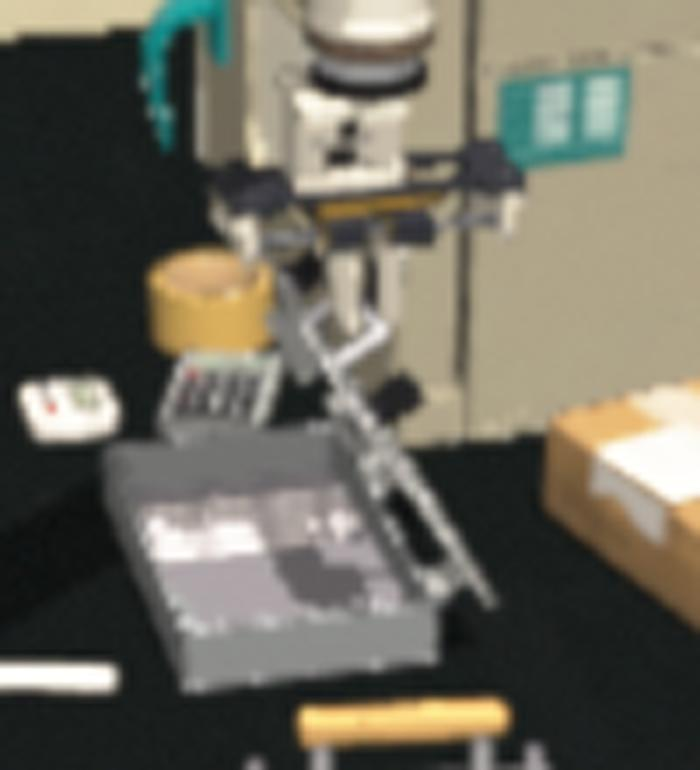

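View pics/o6.png

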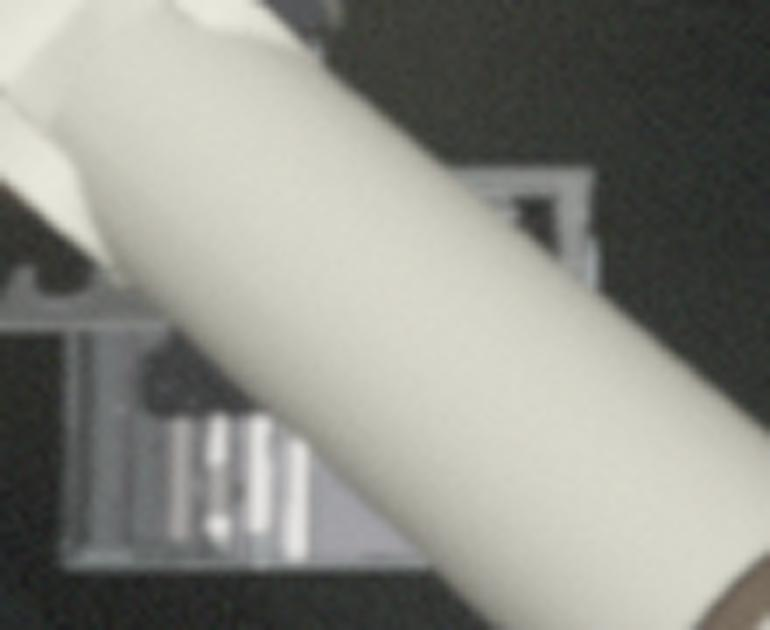

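Emit:
{"name": "apply_moves", "arguments": {
  "targets": [
    [-17,0,-4,0,0,0,-1],
    [-33,0,-10,0,0,0,-1],
    [-48,0,-17,0,0,0,-1],
    [-63,0,-26,0,0,0,-1],
    [-76,0,-36,0,0,0,-1]
  ]
}}

```text
time_s: 38.75
ee_pos: [0.5096, 0.189, 0.1394]
tool_rot: [-2.223, -2.219, 0.0]
contact_force: [0.8, -0.1, 0.5]
opening: 0.101
```

Emit:
{"name": "apply_moves", "arguments": {
  "targets": [
    [-13,0,-11,0,0,0,-1],
    [-24,0,-24,0,0,0,-1],
    [-34,0,-38,0,0,0,-1],
    [-43,0,-53,0,0,0,-1],
    [-47,0,-61,0,0,0,-1]
  ]
}}

```text
time_s: 39.38
ee_pos: [0.4622, 0.1889, 0.0776]
tool_rot: [-2.222, -2.22, 0.001]
contact_force: [-1.1, 1.7, 0.2]
opening: 0.105
```

Run:
```python
from ov import *
s=r.sense();print(s['ee_pos'],s['opening'],s['contact_force'],s['qpos'])
draw(snap('side'),[],215,100,315,200,7,'o5')
```

```text
[0.46219694 0.18885227 0.07757388] 0.1049492718938915 [-1.05573825  1.70197274  0.22516907] [ 0.33209082  0.63484724 -0.97791364  2.0255754   0.70411969  0.86175082
 -1.04871973]
```

View pics/o5.png

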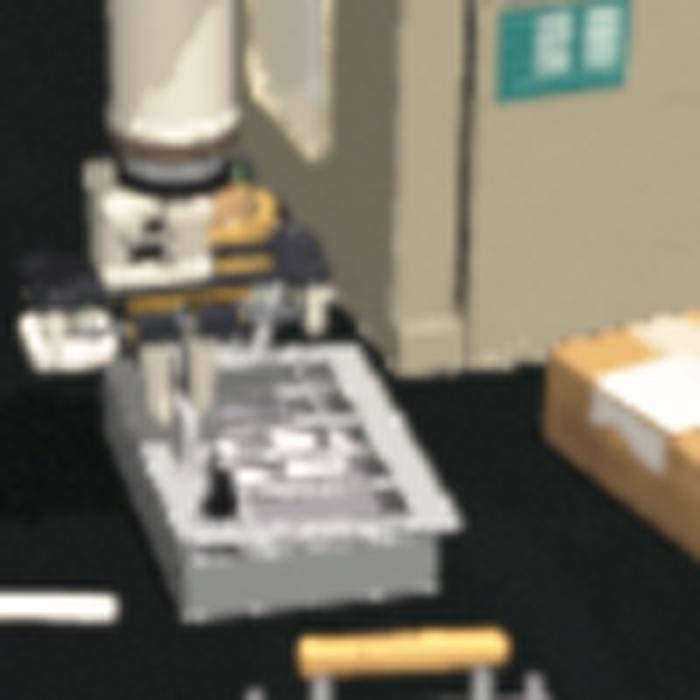

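Emit:
{"name": "apply_moves", "arguments": {
  "targets": [
    [-1,0,-2,0,0,0,-1],
    [-2,0,-4,0,0,0,-1],
    [-3,0,-6,0,0,0,-1],
    [-3,0,-8,0,0,0,-1],
    [-3,0,-8,0,0,0,-1]
  ]
}}

```text
time_s: 40.05
ee_pos: [0.4591, 0.1888, 0.0704]
tool_rot: [-2.222, -2.219, 0.002]
contact_force: [-4.3, 1.9, -0.4]
opening: 0.102
```

Emit:
{"name": "apply_moves", "arguments": {
  "targets": [
    [0,0,-1,0,0,0,-1],
    [0,0,-2,0,0,0,-1],
    [0,0,-2,0,0,0,-1],
    [0,0,-2,0,0,0,-1],
    [0,0,-2,0,0,0,-1]
  ]
}}

```text
time_s: 40.67
ee_pos: [0.4584, 0.1888, 0.0685]
tool_rot: [-2.222, -2.219, 0.003]
contact_force: [-6.2, 2.2, 3.3]
opening: 0.102
```

Emit:
{"name": "apply_moves", "arguments": {
  "targets": [
    [0,0,-1,0,0,0,-1],
    [0,0,-2,0,0,0,-1],
    [0,0,-3,0,0,0,-1],
    [0,0,-4,0,0,0,-1],
    [0,0,-4,0,0,0,-1]
  ]
}}

```text
time_s: 41.3
ee_pos: [0.4585, 0.189, 0.066]
tool_rot: [2.222, 2.22, -0.004]
contact_force: [-12.0, -0.8, 21.2]
opening: 0.1
```

Run:
```python
from ov import *
s=r.sense();print(s['ee_pos'],s['opening'],s['contact_force'],s['qpos'])
draw(snap('side'),[],215,100,315,200,7,'o5')
```

```text
[0.45849367 0.18896697 0.06596966] 0.09958885616952796 [-11.96219277  -0.83431633  21.19121596] [ 0.31547224  0.64747862 -0.96001075  2.03756715  0.7254383   0.84200245
 -1.07072134]
```

View pics/o5.png

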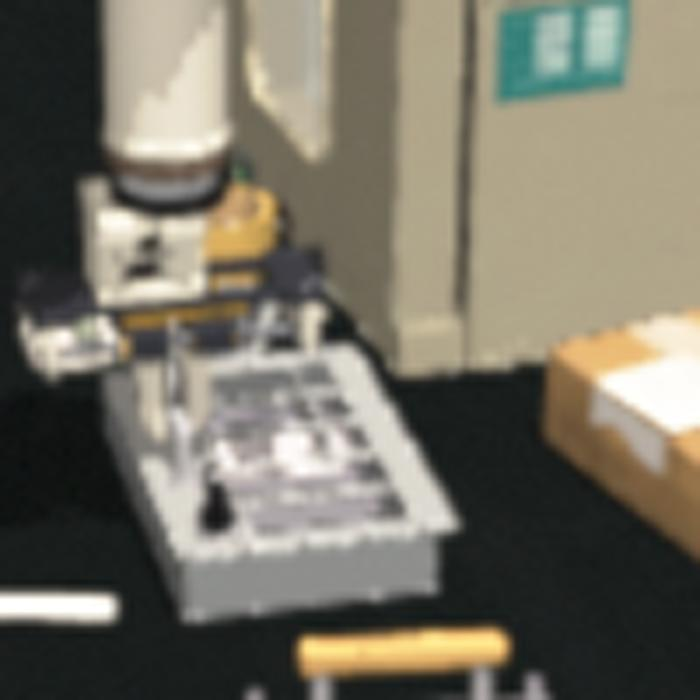

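Emit:
{"name": "apply_moves", "arguments": {
  "targets": [
    [0,0,2,0,0,0,-0.2],
    [0,0,2,0,0,0,0.2],
    [0,0,50,0,0,0,0.2],
    [3,50,55,0,0,0,0.2],
    [6,102,55,0,0,-2,0.2]
  ]
}}

```text
time_s: 41.98
ee_pos: [0.4689, 0.2898, 0.1204]
tool_rot: [2.268, 2.171, 0.003]
contact_force: [1.3, 0.0, -0.7]
opening: 0.577
```

Run:
```python
from ov import *
s=r.sense();print(s['ee_pos'],s['opening'],s['contact_force'],s['qpos'],s['tool_rot'])
CAS=T(.5175,.187,0,0)
segs=[(box(CAS,(-.054,.103,.076),(.005,.022,.012)),(0,255,0)),(box(CAS,(-.054,-.103,.076),(.005,.022,.012)),(0,255,0)),(box(CAS,(-.060,0,.085),(.005,.035,.005)),(255,255,0))]
draw(snap('side'),segs,215,100,315,200,7,'o5')
draw(snap('top'),segs,145,160,255,230,7,'o6')
```

```text
[0.46890646 0.28981467 0.12043568] 0.577026707853979 [ 1.33834465  0.00691136 -0.72199159] [ 0.1438282   0.64144741 -0.9918982   1.88032203  0.64978112  0.98048401
 -1.18517789] [2.26762909 2.17127219 0.0028251 ]
```

View pics/o5.png

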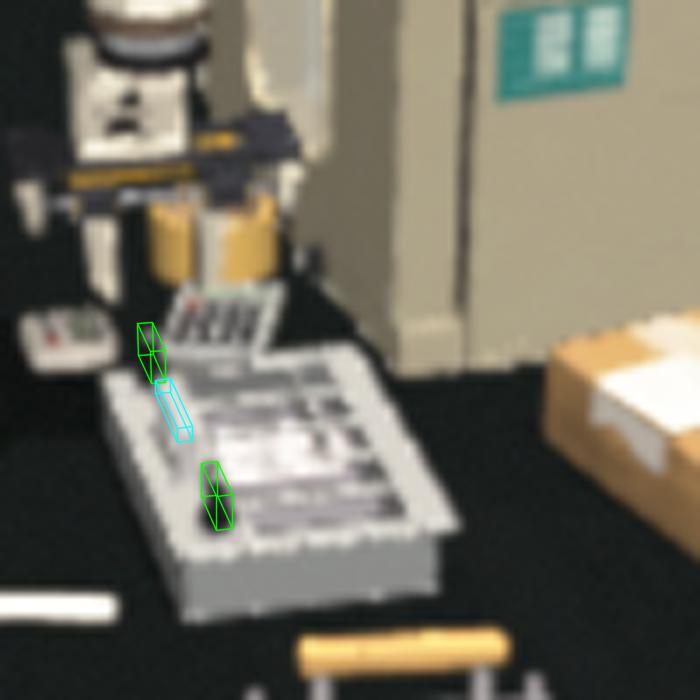

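View pics/o6.png

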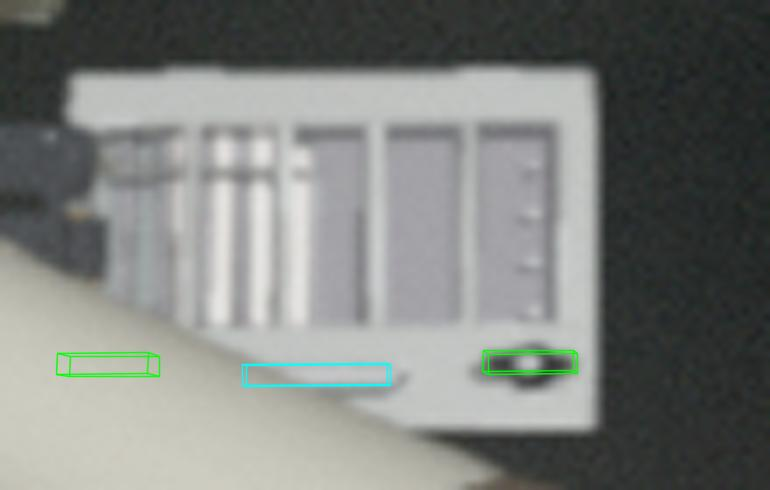

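Emit:
{"name": "apply_moves", "arguments": {
  "targets": [
    [-4,1,-20,0,0,0,0.2],
    [-4,1,-40,0,0,0,0.2],
    [-4,1,-52,0,0,0,0.2],
    [-4,1,-52,0,0,0,-1],
    [-4,1,-52,0,0,0,-1]
  ],
  "squeeze": 20
}}

```text
time_s: 42.7
ee_pos: [0.4624, 0.2917, 0.0679]
tool_rot: [-2.262, -2.18, -0.001]
contact_force: [0.3, 0.1, 0.1]
opening: 0.431
```

Emit:
{"name": "apply_moves", "arguments": {
  "targets": [
    [0,0,0,0,0,0,-1],
    [0,0,0,0,0,0,-1],
    [0,0,0,0,0,0,-1],
    [0,0,0,0,0,-8,-1],
    [0,0,0,0,0,-16,-1]
  ]
}}

```text
time_s: 43.32
ee_pos: [0.4647, 0.2917, 0.0682]
tool_rot: [2.548, 1.836, 0.006]
contact_force: [6.5, 0.4, -4.4]
opening: 0.109
```

Emit:
{"name": "apply_moves", "arguments": {
  "targets": [
    [0,0,0,0,0,-9,-1],
    [0,0,0,0,0,-18,-1],
    [0,0,0,0,0,-27,-1],
    [0,0,0,0,0,-36,-1],
    [0,0,0,0,0,-45,-1]
  ]
}}

```text
time_s: 43.95
ee_pos: [0.4657, 0.2908, 0.0682]
tool_rot: [3.057, 0.72, 0.008]
contact_force: [7.9, -1.9, -5.4]
opening: 0.106
```

Run:
```python
from ov import *
s=r.sense();print(s['ee_pos'],s['opening'],s['contact_force'],s['wrist_torque'],s['qpos'],s['tool_rot'],np.degrees(2*np.arctan2(s['tool_rot'][1],s['tool_rot'][0])))
```

```text
[0.46565182 0.29080783 0.06822946] 0.10599228273560587 [ 7.88172288 -1.92056648 -5.43505561] [-3.50642484e-01 -1.65840460e+00 -1.53340292e-03] [-0.07186283  0.60379155 -0.68752127  1.91986776  0.52984256  0.80125968
 -2.16006844] [3.05711    0.71971867 0.00767263] 26.495199197781595
```

Emit:
{"name": "apply_moves", "arguments": {
  "targets": [
    [1,0,0,0,0,-8,-1],
    [2,0,0,0,0,-16,-1],
    [2,0,0,0,0,-23,-1],
    [2,0,0,0,0,-28,-1],
    [2,0,0,0,0,-28,-1]
  ]
}}

```text
time_s: 44.58
ee_pos: [0.466, 0.2902, 0.0682]
tool_rot: [3.139, -0.031, 0.005]
contact_force: [3.7, -3.7, 0.4]
opening: 0.117
```

Run:
```python
from ov import *
s=r.sense();print(s['ee_pos'],s['opening'],s['contact_force'],s['wrist_torque'],s['qpos'],s['tool_rot'],np.degrees(2*np.arctan2(s['tool_rot'][1],s['tool_rot'][0])))
```

```text
[0.46595479 0.29020729 0.06815801] 0.11679001059691801 [ 3.67821078 -3.68801     0.37523707] [-0.80797311 -0.83832044  0.50868039] [-0.18111478  0.56328877 -0.54061241  1.92100501  0.41250397  0.76674725
 -2.54638391] [ 3.13940898 -0.03116993  0.00478068] -1.137696271986226
```

Emit:
{"name": "apply_moves", "arguments": {
  "targets": [
    [0,0,0,0,0,1,0],
    [0,0,0,0,0,1,0.2],
    [0,0,45,0,0,1,0.2],
    [0,-30,52,0,0,10,0.2],
    [0,-60,52,0,0,20,0.2]
  ]
}}

```text
time_s: 45.2
ee_pos: [0.4643, 0.2324, 0.1208]
tool_rot: [-3.096, -0.527, -0.003]
contact_force: [0.2, -0.7, -0.3]
opening: 0.583
```

Emit:
{"name": "apply_moves", "arguments": {
  "targets": [
    [0,-30,0,0,0,10,0.2],
    [0,-60,0,0,0,20,0.2],
    [0,-90,0,0,0,30,0.2],
    [0,-120,0,0,0,40,0.2],
    [0,-148,0,0,0,50,0.2]
  ]
}}

```text
time_s: 45.82
ee_pos: [0.4638, 0.0832, 0.1198]
tool_rot: [-2.585, -1.785, -0.0]
contact_force: [0.3, -0.0, 0.4]
opening: 0.603
```

Emit:
{"name": "apply_moves", "arguments": {
  "targets": [
    [0,0,0,0,0,9,0.2],
    [0,0,0,0,0,18,0.2],
    [0,0,0,0,0,19,0.2],
    [0,0,-15,0,0,19,0.2],
    [0,0,-25,0,0,19,0.2]
  ]
}}

```text
time_s: 46.45
ee_pos: [0.4635, 0.0837, 0.0935]
tool_rot: [-2.263, -2.178, 0.001]
contact_force: [-0.4, -0.0, -0.2]
opening: 0.604
```

Run:
```python
from ov import *
s=r.sense();print(s['ee_pos'],s['opening'],s['contact_force'],s['wrist_torque'],s['qpos'],s['tool_rot'],np.degrees(2*np.arctan2(s['tool_rot'][1],s['tool_rot'][0])))
CAS=T(.5175,.187,0,0)
segs=[(box(CAS,(-.054,.103,.076),(.022,.005,.012)),(0,255,0))]
draw(snap('side'),segs,215,100,315,200,7,'o5')
draw(snap('top'),segs,145,160,255,230,7,'o6')
```

```text
[0.46349504 0.08366359 0.09351873] 0.6037734452657412 [-0.40557302 -0.02112206 -0.209349  ] [ 0.01264931 -0.09331206  0.03243538] [ 0.51857074  0.51558992 -0.9142985   2.08460547  0.56905757  0.81068478
 -0.78112564] [-2.26310262e+00 -2.17830347e+00  1.44816590e-03] -272.18761481508994
```

View pics/o5.png

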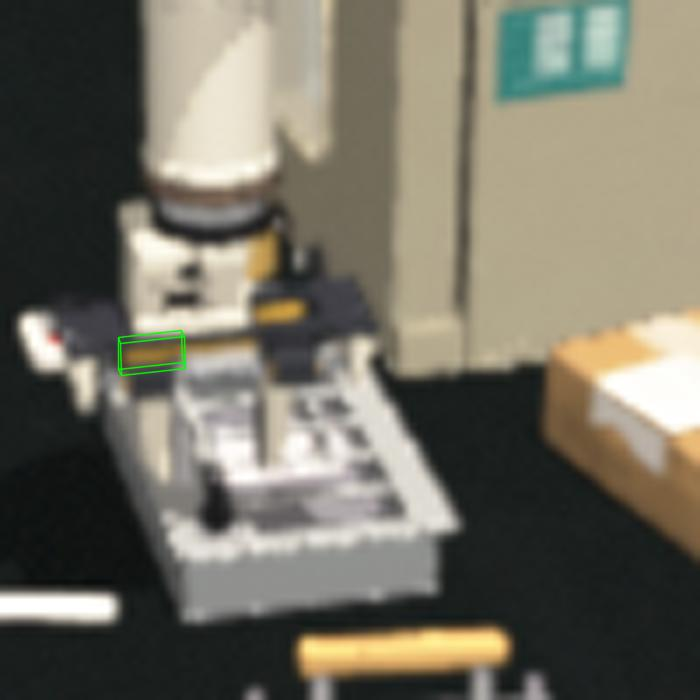

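View pics/o6.png

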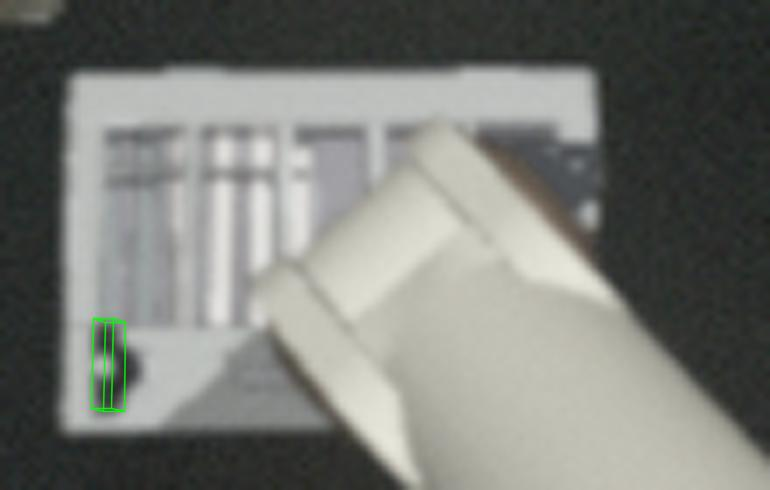

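Emit:
{"name": "apply_moves", "arguments": {
  "targets": [
    [1,-1,-15,0,0,0,0.2],
    [1,-1,-25,0,0,0,0.2],
    [1,-1,-25,0,0,0,-1],
    [1,-1,-25,0,0,0,-1],
    [1,-1,-25,0,0,0,-1]
  ]
}}

```text
time_s: 47.18
ee_pos: [0.4654, 0.0828, 0.07]
tool_rot: [2.262, 2.18, 0.001]
contact_force: [0.2, -0.6, 0.6]
opening: 0.325
```

Emit:
{"name": "apply_moves", "arguments": {
  "targets": [
    [0,0,0,0,0,0,-1],
    [0,0,0,0,0,0,-1],
    [0,0,0,0,0,0,-1],
    [0,0,0,0,0,-8,-1],
    [0,0,0,0,0,-16,-1]
  ]
}}

```text
time_s: 47.8
ee_pos: [0.4643, 0.0828, 0.0699]
tool_rot: [-2.547, -1.839, 0.002]
contact_force: [-4.0, -0.7, 6.0]
opening: 0.108
```

Emit:
{"name": "apply_moves", "arguments": {
  "targets": [
    [0,0,0,0,0,-9,-1],
    [0,0,0,0,0,-18,-1],
    [0,0,0,0,0,-27,-1],
    [0,0,0,0,0,-36,-1],
    [0,0,0,0,0,-45,-1]
  ]
}}

```text
time_s: 48.42
ee_pos: [0.4636, 0.0833, 0.0698]
tool_rot: [-3.057, -0.724, 0.004]
contact_force: [-6.5, 0.6, 7.4]
opening: 0.103
```

Emit:
{"name": "apply_moves", "arguments": {
  "targets": [
    [0,0,0,0,0,-8,-1],
    [0,0,0,0,0,-16,-1],
    [0,0,0,0,0,-23,-1],
    [0,0,0,0,0,-28,-1],
    [0,0,0,0,0,-28,-1]
  ]
}}

```text
time_s: 49.05
ee_pos: [0.4636, 0.0838, 0.0698]
tool_rot: [3.141, -0.027, -0.003]
contact_force: [-6.7, 2.1, 6.4]
opening: 0.116
```

Run:
```python
from ov import *
s=r.sense();print(s['ee_pos'],s['opening'],s['contact_force'],s['wrist_torque'],s['qpos'],s['tool_rot'],np.degrees(2*np.arctan2(s['tool_rot'][1],s['tool_rot'][0])))
```

```text
[0.46359772 0.08378398 0.06979485] 0.11582603383751484 [-6.65810319  2.11766401  6.43922254] [0.41468725 1.16392004 0.4883426 ] [ 0.1947702   0.44173062 -0.50876216  2.10420091  0.33883325  0.67602614
 -2.12886224] [ 3.14121123e+00 -2.69325935e-02 -2.95772931e-03] -0.9824784207463682
```

Stop torque again (0.49 N m), so the right knob is home. I'll release, retreat and check everything.

Emit:
{"name": "apply_moves", "arguments": {
  "targets": [
    [0,0,0,0,0,1,0],
    [0,0,0,0,0,1,0.2],
    [0,0,45,0,0,1,0.2],
    [0,0,100,0,0,1,0.2],
    [-20,-30,150,0,0,1,0.2]
  ]
}}

```text
time_s: 49.68
ee_pos: [0.4466, 0.0543, 0.2219]
tool_rot: [-3.139, -0.002, -0.004]
contact_force: [-0.3, -2.4, 0.9]
opening: 0.581
```

Emit:
{"name": "apply_moves", "arguments": {
  "targets": [
    [-15,-60,10,0,0,0,0.2],
    [-30,-120,10,0,0,0,0.2],
    [-45,-180,10,0,0,0,0.2],
    [-60,-240,10,0,0,0,0.2],
    [-75,-300,10,0,0,0,0.2]
  ]
}}

```text
time_s: 50.3
ee_pos: [0.3695, -0.2496, 0.2301]
tool_rot: [3.14, -0.004, 0.002]
contact_force: [2.3, 0.1, -0.2]
opening: 0.598
```

Emit:
{"name": "apply_moves", "arguments": {
  "targets": [
    [-10,-50,0,0,0,0,0.2],
    [-20,-100,0,0,0,0,0.2],
    [-30,-150,0,0,0,0,0.2],
    [-30,-150,0,0,0,0,0.2],
    [-30,-150,0,0,0,0,0.2]
  ]
}}

```text
time_s: 50.92
ee_pos: [0.34, -0.3968, 0.2294]
tool_rot: [-3.141, 0.004, 0.0]
contact_force: [0.9, -0.1, 0.1]
opening: 0.6
```

Run:
```python
from ov import *
s=r.sense();print(s['time_s'],s['ee_pos'],s['contact_force'])
CAS=T(.5175,.187,0,0)
segs=[(box(CAS,(-.054,.103,.076),(.022,.005,.012)),(0,255,0)),(box(CAS,(-.054,-.103,.076),(.022,.005,.012)),(0,255,0)),(box(REST,(0,0,.090),(.059,.008,.009)),(0,255,0)),(box(REST,(0,0,.045),(.087,.006,.005)),(0,0,255))]
draw(snap('side'),segs,215,130,315,225,7,'o5')
draw(snap('top'),segs,145,160,305,230,5,'o6')
snap('top','full')
import fitedge
s=snap('top')
C=[atz(s,p,.05)[:2] for p in [(154.4,170.4),(230.4,170),(230.6,221),(153.6,221.4)]]
for i in range(4):
    (vx,vy,x0,y0),e=fitedge.edge_pts(s,s['img'],C[i],C[(i+1)%4],.05);print(i,x0,y0)
```

```text
50.925 [ 0.34004659 -0.39678954  0.22935704] [ 0.85469489 -0.10610812  0.05230043]
0 0.61345273 0.17156866
1 0.50959504 0.05286418
2 0.4317165 0.17258586
3 0.5353586 0.32055122
```

View pics/o5.png

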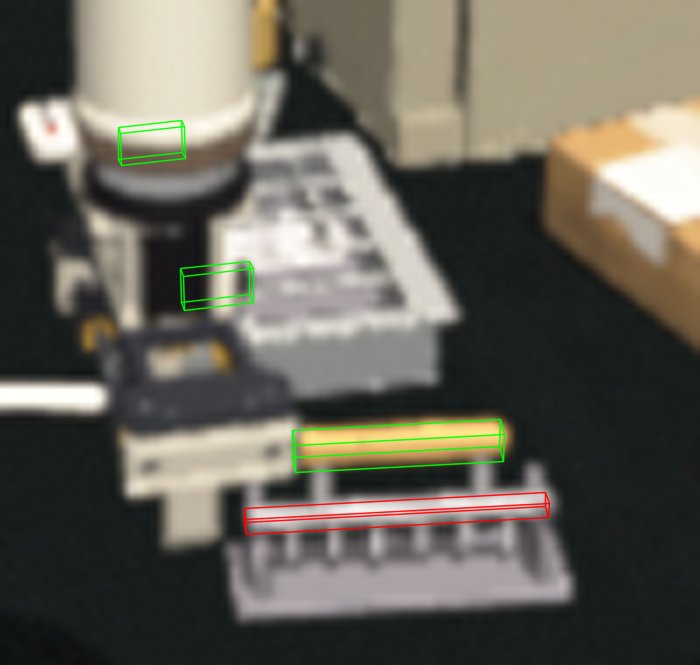

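View pics/o6.png

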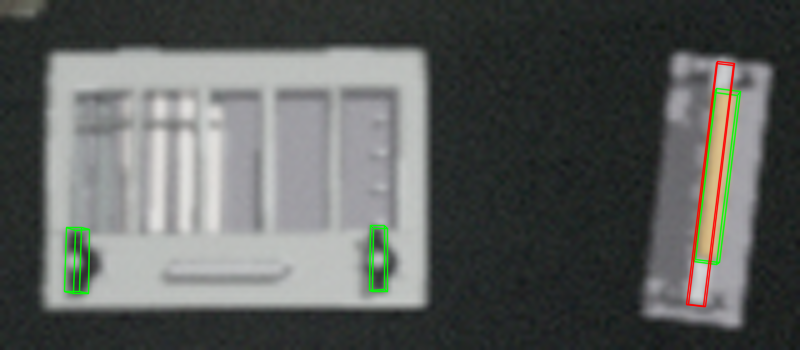

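View pics/full.png

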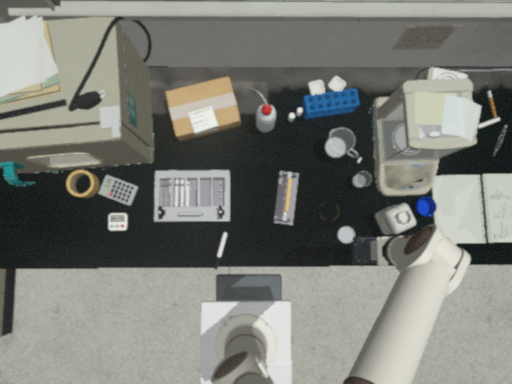

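```bash
python3 -c "
from rig import r
print(r.job_done())"
```

```text
the job is handed in; nothing more can be done
None
```

The job is done and handed in, at about 51 s of the 189 s allowed. No verdict was reported, so what follows rests on my own checks.

**What I did:**
- I unlocked both wing knobs and swung the lid up to about 1.5 rad.
- One slow sweep of the rake put the four rods into grooves 1 to 4, one each.
- I set the rake back in its rest, shut the lid against its stop and turned both knobs clockwise home.

**Last checks:**
- **Lid:** its front and back edges came back within 0.1 mm of where they lay before opening. Pressing it shut met a hard stop at about 21 N.
- **Knobs:** each met its end stop at about 0.5 N m. In the last top picture both fins lie along the cassette's x, the locked direction.
- **Rods:** before the lid came down, the top view showed all four lying straight in separate grooves. In the last picture three show clearly through the slats and the fourth is mostly hidden behind one.
- **Rake:** it matches its starting outline in the rest in both views.
- **Bystanders:** I saw no change in them, but I compared the pictures by eye and did not measure them again.

My first grip on the right knob was too low: it closed on the hub below the fin, at 22 mm opening instead of 10. I opened, raised the gripper 8 mm and gripped again. I noticed no grip slackening and no rod being knocked aside. No check failed or disagreed.

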